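# Top the slat crib, then bring the marked jar round and hold the turntable

## Robot

A 7-joint arm with a two-finger parallel gripper is mounted at the origin on a cart in front of the work surface, level with it; the furniture and walls round the work are solid. World frame = base frame: x ahead of the robot, y to its left, z up, the work surface at z = 0. Lengths are in m, angles in rad, forces in N, time in s.
With the tool pointing down it reaches from about 0.4 to 0.85 m from the base axis. Payload 10.4 kg.
Tool frame: the origin (TCP) lies at the very end of the fingers, on their centre line; the grasp point (between the pads) lies 19 mm behind it; z points along the fingers, y is the line along which they close (so a half turn about z gives the same grasp; the last joint's range is limited). The gripper opens to 85 mm and grips with 20 to 120 N. Pads are 22 mm wide; open, the fingers measure 114 mm over their backs; the gripper's body (76 mm by 85 mm) begins 54 mm behind the grasp point. The pads swing forward as they close: fully open they stand 13 mm farther back than shut.
Start: joints at [-1.317, 0.332, -0.065, 1.46, 0.022, 1.35, -0.088], TCP at [0.171, 0.601, 0.231] pointing down, gripper open.
Joint ranges: [-2.6, 2.6], [-0.5, 2.12], [-1.47, 1.34], [0.16, 2.42], [-1.27, 4.41], [0.06, 2.06], [-2.6, 2.6]. Speed limits (rad/s): [2.22, 2.22, 2.79, 2.79, 3.14, 3.14, 3.14].

## Interface

Orientations are given as a unit quaternion [x, y, z, w].
In Python, from rig import get_obs, read_camera, finish_job gives the robot as it stands.
- The arm moves only by the tool servo_tool, never from a script. Its argument "series" is text: rows parted by semicolons, each of 6 numbers parted by spaces: the shift along the tool's x, y, z normalised to -1 to 1, where 1 is 500 mm, then the turn, a rotation vector about the tool's x, y, z normalised to -1 to 1, where 1 is 90 degrees. A call has 1 to 10 rows; each row is the pose to reach, as a shift and turn from the pose commanded when the call began, along the tool's axes at that moment; what a row does not reach only later rows make up. A row lasts 1/8 s, in which the tool goes at most 62.5 mm and 10.7 degrees, less where a joint would pass 70% of its speed; a pose out of reach is approached as far as the arm can. A call with a number of a shift or a turn outside -1 to 1 is refused whole. A call with a gripper value outside its range is refused whole. "grip" is the gripper's target within -1 to 1 (fully open at 1, half-way at 0, shut at -1), set as the call begins (left out, the last holds). The fingers move at their own pace and stop on an object; the grip force is fixed at half the most. Time passes only in rows, so rows that repeat a pose let the fingers close. It gives the time, the measured TCP pose, the force, the opening and the grip force at its end, in the units of the state.
- get_obs(): the state, without advancing time (a new reading comes with each control period).
- read_camera(name): name is "scene" or "top" or "wrist"; returns a dict with "image" (420x560x3 uint8, red, green, blue), "fx", "fy", "cx", "cy" (pixels), "cam_to_world" (4x4, takes a point from camera to world coordinates). Camera axes: x right, y down, z forward; pixel columns grow to the right and rows downward; lengths in m; the calibration is good to about 2 mm. The wrist camera is an equidistant fisheye: a pixel r from the principal point sees the ray r / f radians off the axis. A picture is of the moment at which its call begins. There is no depth.
- finish_job(): hands the job in; it is judged then, once.
The state is a dict: "t": time; "joint_pos": joint angles; "joint_vel": joint speeds; "effort": joint torques, N m; "eef_pos": TCP position; "eef_rot": TCP orientation; "wrist_force": force on the tool from outside, world axes, zero at the start; "ft_torque": the same for the moment, N m; "finger_gap": finger opening in m; "gripper_force": force on a finger pad.
Only numpy, scipy, OpenCV 4.12 (cv2) and the standard library are available. Lean on these libraries where they do the work, as an engineer would, in place of code of your own. Each camera call takes 0.05 s, during which the arm holds its last target. There are 200 camera calls.

## Task

Finish the slat tower in the middle of the jar turntable: lay the two loose slats from the timber block on it as its third layer, crosswise to the layer below and straight above the two slats of the bottom layer. Then take the turntable's upright handle and turn it until the jar with the T-shaped grip on its cap stands at the front, in line with the pointer of the foot, with the tower still in order. Finish while still gripping the handle and holding the turntable still there, without letting go, and leave the other things on the table alone.

Things in the scene. Friction and masses are not known exactly. Their poses are not given: they have to be found in the camera images.
- slat_a_center (a point): loose light-wood slat, 84 x 18 x 12 mm (x = its length, y = its width, z = up), 20 g, one of two alike and interchangeable; at the start it lies flat on the timber offcut, 6 cm above the table, roughly pointing at the turntable, 60 mm from the other. This point is its centre, half-way up.
- slat_b_center (a point): loose light-wood slat, 84 x 18 x 12 mm (x = its length, y = its width, z = up), 20 g, one of two alike and interchangeable; at the start it lies flat on the timber offcut, 6 cm above the table, roughly pointing at the turntable, 60 mm from the other. This point is its centre, half-way up.
- slat_a: the same slat a; origin at the centre of its underside, axes as its centre point
- slat_b: the same slat b; origin at the centre of its underside, axes as its centre point
- offcut: fixed timber block, 130 (x) x 94 (y) x 60 mm high, right of the turntable; the two loose slats lie on its top across its x, about 30 mm either side of its middle; origin at the centre of its underside
- crib_top (a point): on the turntable's axis at the top of the tower's fixed second layer (108 mm above the table); turns with it. x points away from the marked jar, y away from the upright handle, z up. Second layer: two slats along x at y = -28 and +28 mm. The third layer belongs along y with centre lines at x = -28 and +28 mm, above the bottom layer; slat centres then lie 6 mm above this point.
- deck_top (a point): on the axis, top of the 86 mm square deck (84 mm above the table) under the tower; axes as crib_top. On it the fixed bottom layer: two slats along y at x = -28 and +28 mm; all slats are 84 x 18 x 12 mm. The deck stands on a hub over the turning disc (190 mm across, top 26 mm above the table).
- turntable (a joint): angle of the turntable about its upright axis, rad, counter-clockwise from above; 0 = the marked jar stands at the front, over the pointer. It starts 0.9 to 1.9 and can turn from -0.8 to 2.4 (stops). It stays where it is left; light friction, under 1 N at the handle.
- turn_handle: upright handle that turns with the turntable, on its -y side 83 mm from the axis: a round wooden grip, 22 mm across and 44 mm high, on a thin steel rod. Origin in the middle of the grip, 148 mm above the table; z up along the grip; x and y turn with the turntable. It is rigid on the disc, so a gripper that keeps its own direction must let the round grip turn between its fingers.
- marked_jar_top (a point): centre of the cap of the marked jar, 108 mm above the table, 68 mm from the axis: the only jar with a T-shaped wooden grip on its cap (38 mm wide, up to 26 mm above the cap); fixed to the disc. Two plain jars of the same kind (44 mm wide, 82 mm high, fixed) stand on the disc opposite it and opposite the handle
- turntable_base: fixed round foot of the turntable, 140 mm across, 10 mm high, with a pointed tongue that reaches out 119 mm from the axis along its own -x, the front; origin on the turntable's axis at table height
- pliers: bystander: pliers with red grips, 52 x 171 x 13 mm, lying behind the turntable; origin at the centre of the underside
- tape_measure: bystander: tape measure, 36 x 83 x 62 mm, standing at the back behind the turntable; origin at the centre of the underside
- ratchet: bystander: socket ratchet, 33 x 191 x 28 mm, lying in front to the right; origin at the centre of the underside

How it is judged:
By the outcome, as a careful person would: the job done as asked, in the order asked, and still so for the second after the job is handed in, while the arm keeps its last pose, push and grip.
It also fails if it takes over 59 s, if anything falls off the work surface, if the arm or the gripper's body presses on something with over 40 N, if the wrist force passes 120 N, or if a joint passes its speed limit or range.

## Working session

There is one attempt and no reset: what is moved stays moved. The work goes in short steps, Python scripts to look and compute and a tool call to move; the robot and the scene stay as the last step left them, time stands still between calls to the robot, and variables do not carry over. Pictures are saved under pics/ and viewed, at most 10 in all, crops included, and the job is handed in when it is done.

Besides the shell and the picture viewer there is one more tool, called after "Call:" as name(argument=value, ...), one argument or row to a line, values as JSON. servo_tool: Moves the arm, as the interface text tells. Its arguments: {"type":"object","properties":{"series":{"type":"string"},"grip":{"type":"number"}},"required":["series"]}

```bash
ls; mkdir -p pics; cat > h.py <<'E'
import numpy as np, cv2
from rig import get_obs, read_camera
from scipy.spatial.transform import Rotation as R
def snap(n,f=None):
    c=read_camera(n)
    if f: cv2.imwrite('pics/'+f,c['image'][:,:,::-1])
    return c
def ray(c,u,v):
    T=np.array(c['cam_to_world']); x=(u-c['cx'])/c['fx']; y=(v-c['cy'])/c['fy']
    d=T[:3,:3]@np.array([x,y,1.]); return T[:3,3],d/np.linalg.norm(d)
def onz(c,u,v,z):
    o,d=ray(c,u,v); return o+d*(z-o[2])/d[2]
def proj(c,p):
    T=np.array(c['cam_to_world']); q=T[:3,:3].T@(np.array(p)-T[:3,3]); return c['cx']+c['fx']*q[0]/q[2], c['cy']+c['fy']*q[1]/q[2]
def tri(rays):
    A=np.zeros((3,3));b=np.zeros(3)
    for o,d in rays:
        M=np.eye(3)-np.outer(d,d);A+=M;b+=M@o
    p=np.linalg.solve(A,b); return p,[np.linalg.norm(np.cross(p-o,d)) for o,d in rays]
E
python3 - <<'E'
from h import *
for n in('scene','top'):
    c=snap(n,n+'0.png'); print(n,c['fx'],c['cx'],c['cy'],np.round(c['cam_to_world'],3).tolist())
    np.save('pics/'+n+'0.npy',c,allow_pickle=True)
print(get_obs())
E
```

```text
pics
scene 505.49499705908244 283.09357913823237 208.80635121859578 [[0.708, -0.423, 0.566, -0.003], [-0.707, -0.41, 0.577, -0.859], [-0.012, -0.808, -0.589, 0.637], [0.0, 0.0, 0.0, 1.0]]
top 517.38428929534 273.61334422894544 208.18968938306287 [[-0.027, -0.993, 0.115, 0.396], [-0.999, 0.029, 0.015, -0.328], [-0.018, -0.115, -0.993, 1.149], [0.0, 0.0, 0.0, 1.0]]
{'t': 0.1, 'joint_pos': array([-1.31660539,  0.33282705, -0.06466418,  1.46082702,  0.02160992,
        1.34989562, -0.08850223]), 'joint_vel': array([-0.00067144, -0.002708  , -0.00089471, -0.00289271, -0.00050073,
        0.00132028,  0.00072843]), 'effort': array([ 1.60059415e-03, -6.26739335e+01,  4.94148047e-02, -3.92429817e+01,
        1.64509850e-02,  7.07622792e-03,  3.87400542e-05]), 'eef_pos': array([0.1707321 , 0.60089494, 0.2305984 ]), 'eef_rot': array([ 1.37961672e-01,  9.90437368e-01, -6.28927080e-04, -4.89026122e-05]), 'wrist_force': array([-0.56171196, -0.37881652,  0.08153881]), 'ft_torque': array([-0.04814829,  0.05502391,  0.01565425]), 'gripper_force': 0.0, 'finger_gap': 0.08514988100733918}
```

View pics/scene0.png

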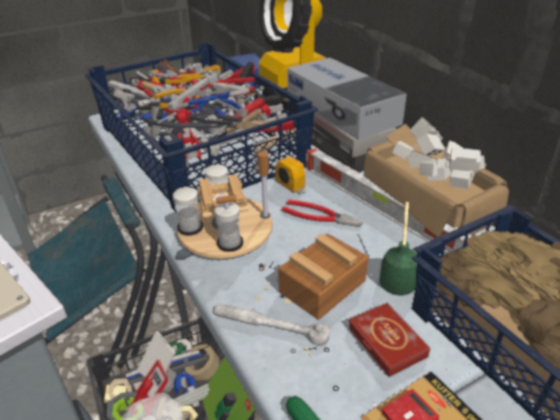

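View pics/top0.png

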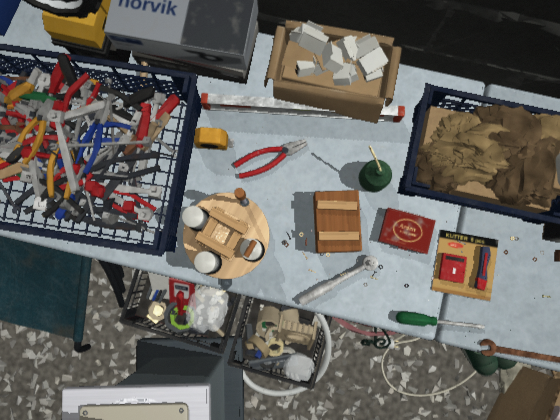

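The scene view shows the turntable around (225,220) with the handle at (264,165), and the block with its two slats around (323,270). The top view shows the disc at (226,235), the handle top at (240,195), and the slats at (337,205) and (337,236).

```bash
python3 - <<'E'
import cv2,numpy as np
t=cv2.imread('pics/top0.png');s=cv2.imread('pics/scene0.png')
a=cv2.resize(t[170:290,170:370],None,fx=4,fy=4,interpolation=cv2.INTER_CUBIC)[:, :800]
cv2.imwrite('pics/topc.png',a)
b=cv2.resize(s[140:320,165:385],None,fx=3.3,fy=3.3,interpolation=cv2.INTER_CUBIC)
cv2.imwrite('pics/scc.png',b);print(a.shape,b.shape)
E
```

```text
(480, 800, 3) (594, 726, 3)
```

View pics/topc.png

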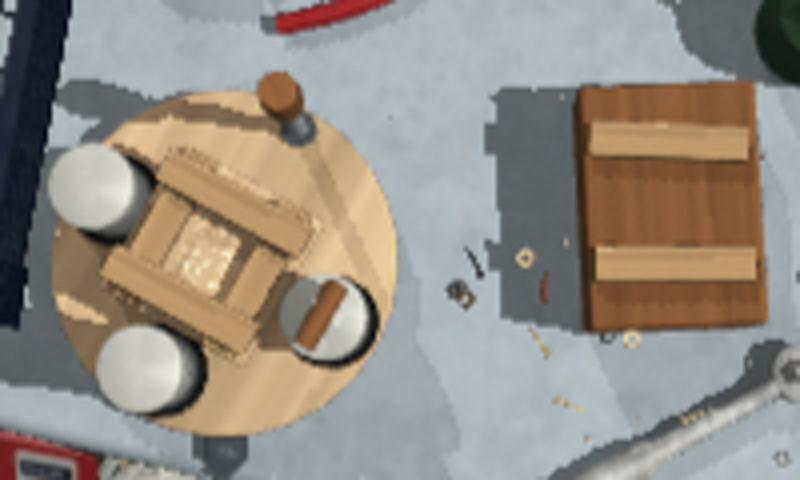

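View pics/scc.png

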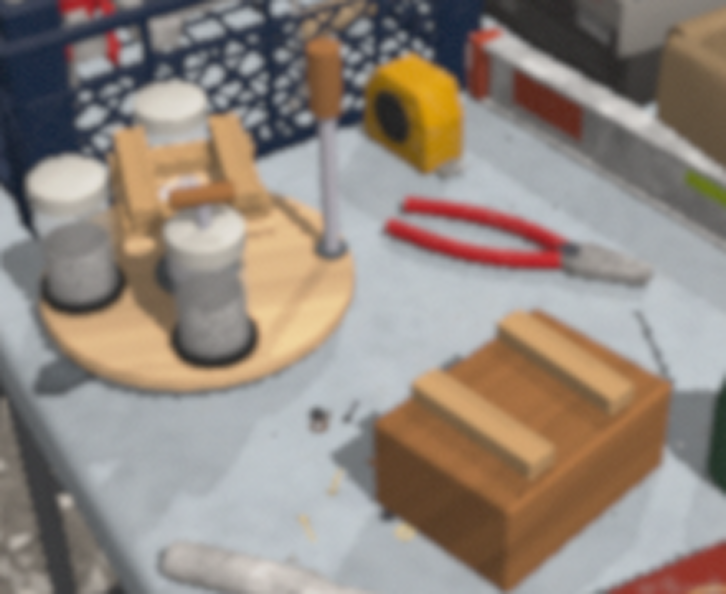

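The top crop gives these positions:
- Second-layer slats run from (170,155) to (315,245) and from (105,265) to (250,350).
- T-grip at (322,315) and handle top at (280,92).
- Loose slats at (668,141) and (675,263).
- The pointer tip is near (220,470).

The scene crop agrees.

```bash
python3 - <<'E'
from h import *
ct=np.load('pics/top0.npy',allow_pickle=True).item();cs=np.load('pics/scene0.npy',allow_pickle=True).item()
def blobs(c,box,lo,hi,amin):
    x0,y0,x1,y1=box
    k=4;im=cv2.resize(c['image'][y0:y1,x0:x1],None,fx=k,fy=k,interpolation=cv2.INTER_CUBIC)
    h=cv2.cvtColor(im,cv2.COLOR_RGB2HSV);m=cv2.inRange(h,lo,hi);m=cv2.morphologyEx(m,cv2.MORPH_OPEN,np.ones((3,3)))
    out=[]
    for q in cv2.findContours(m,cv2.RETR_EXTERNAL,cv2.CHAIN_APPROX_NONE)[0]:
        if cv2.contourArea(q)>amin*k*k:
            out.append((q[:,0]+.5)/k-.5+[x0,y0])
    return out
hs=lambda c,u,v:cv2.cvtColor(c['image'][v:v+1,u:u+1],cv2.COLOR_RGB2HSV)[0,0]
print('slat',hs(ct,337,205),hs(ct,337,236),'block',hs(ct,337,220),'disc',hs(ct,250,220),'layer2',hs(ct,230,220),'grip',hs(ct,240,192),'scene slat',hs(cs,310,268),'side',hs(cs,312,274),'block',hs(cs,322,255))
for q in blobs(ct,(308,185,370,255),(10,40,150),(25,150,255),60):
    w=np.array([onz(ct,*p,.072)[:2] for p in q],dtype=np.float32)
    r=cv2.minAreaRect(w*1000);print('top slat',r,q.mean(0))
# heights from two views: far/near slat top-face corners & block
def pix(c,box,k,X,Y): return (X+.5)/k-.5+box[0],(Y+.5)/k-.5+box[1]
T=lambda X,Y:ray(ct,*pix(ct,(170,170),4,X,Y)); S=lambda X,Y:ray(cs,*pix(cs,(165,140),3.3,X,Y))
for n,a,b in [('handle top',(280,90),(324,44)),('Tgrip',(322,312),(203,193)),
 ('slatfar L',(592,123),(528,312)),('slatfar R',(748,128),(634,384)),('slatnear L',(597,247),(440,372)),('slatnear Rnear',(755,280),(528,466)),('slatnear Rfar',(755,250),(552,447)),
 ('jar far cap',(95,188),(171,103)),('jar front cap',(148,370),(68,180)),('jar marked cap',(327,320),(205,232)),('L2 right-slat jar-end... handle corner',(317,222),(270,190))]:
    p,e=tri([T(*a),S(*b)]);print(n,np.round(p*1000),np.round(np.array(e)*1000,1))
E
```

```text
slat [ 17 113 192] [ 17 112 194] block [ 13 150 143] disc [ 17  95 202] layer2 [ 16 112 180] grip [ 12 151 150] scene slat [ 16 117 205] side [ 16 112 121] block [ 14 151 160]
top slat ((461.20648193359375, -445.8780212402344), (83.57604217529297, 18.218599319458008), 88.40006256103516) [338.52894737 235.19078947]
top slat ((525.9544067382812, -444.8614196777344), (82.9271469116211, 19.861717224121094), 86.1556167602539) [337.06165768 204.4208221 ]
handle top [ 544. -250.  169.] [1.1 1.1]
Tgrip [ 439. -265.  127.] [1.1 1.1]
slatfar L [ 538. -408.   68.] [3.7 3.7]
slatfar R [ 532. -488.   70.] [1.8 1.8]
slatnear L [ 472. -407.   66.] [2.4 2.4]
slatnear Rnear [ 451. -487.   68.] [1. 1.]
slatnear Rfar [ 467. -488.   70.] [1.5 1.5]
jar far cap [ 506. -150.  104.] [1.7 1.7]
jar front cap [ 413. -175.  106.] [0.7 0.7]
jar marked cap [ 436. -266.  104.] [1.6 1.6]
L2 right-slat jar-end... handle corner [ 486. -263.  104.] [1.9 1.9]
```

```bash
cat >> h.py <<'E'
def plan(*tg):
    """targets (x,y,z,yaw_deg of tool y), tool down -> rows from present pose"""
    o=get_obs();p=o['eef_pos'];Rc=R.from_quat(o['eef_rot']);M=Rc.as_matrix()
    print('t',round(o['t'],2),'pos',np.round(p*1000,1),'yaw',np.round(np.degrees(np.arctan2(M[1,1],M[0,1])),2),'tilt',np.round(M[:2,2],4),'gap',round(o['finger_gap']*1000,1),'F',np.round(o['wrist_force'],1))
    for x,y,z,a in tg:
        a=np.radians(a);Y=np.array([np.cos(a),np.sin(a),0]);Z=np.array([0,0,-1.]);X=np.cross(Y,Z)
        rv=(Rc.inv()*R.from_matrix(np.c_[X,Y,Z])).as_rotvec()/(np.pi/2)
        s=M.T@(np.array([x,y,z])-p)/.5
        print(np.round(s,4),np.round(rv,4),'dist mm',round(np.linalg.norm(s)*500))
E
python3 -c "
from h import *
plan((.45,.1,.33,30))"
```

```text
t 0.1 pos [170.7 600.9 230.6] yaw 74.14 tilt [-0.0003 -0.0012] gap 85.1 F [-0.6 -0.4  0.1]
[-0.8111 -0.8113 -0.1977] [-7.000e-04  4.000e-04  4.904e-01] dist mm 582
```

Call:
servo_tool(
  series="-0.81 -0.81 -0.2 0 0 0.49;-0.81 -0.81 -0.2 0 0 0.49;-0.81 -0.81 -0.2 0 0 0.49;-0.81 -0.81 -0.2 0 0 0.49;-0.81 -0.81 -0.2 0 0 0.49;-0.81 -0.81 -0.2 0 0 0.49;-0.81 -0.81 -0.2 0 0 0.49;-0.81 -0.81 -0.2 0 0 0.49;-0.81 -0.81 -0.2 0 0 0.49;-0.81 -0.81 -0.2 0 0 0.49",
  grip=-0.1,
)

```text
t: 1.35
eef_pos: [0.451, 0.097, 0.332]
eef_rot: [0.502, 0.865, 0.0, 0.0]
wrist_force: [0.1, 1.1, -0.2]
finger_gap: 0.0384
gripper_force: 0.0
```

```bash
python3 -c "
from h import *
plan((.47,-.36,.28,0),(.49,-.43,.25,-3))"
```

```text
t 1.35 pos [451.  97. 332.] yaw 29.72 tilt [0.001  0.0003] gap 38.4 F [ 0.1  1.1 -0.2]
[-0.8125 -0.4203  0.1036] [ 0.0007 -0.      0.3302] dist mm 460
[-0.954  -0.455   0.1636] [ 7.000e-04 -1.000e-04  3.635e-01] dist mm 535
```

Call:
servo_tool(
  series="-0.95 -0.45 0.16 0 0 0.36;-0.95 -0.45 0.16 0 0 0.36;-0.95 -0.45 0.16 0 0 0.36;-0.95 -0.45 0.16 0 0 0.36;-0.95 -0.45 0.16 0 0 0.36;-0.95 -0.45 0.16 0 0 0.36;-0.95 -0.45 0.16 0 0 0.36;-0.95 -0.45 0.16 0 0 0.36;-0.95 -0.45 0.16 0 0 0.36;-0.95 -0.45 0.16 0 0 0.36",
)

```text
t: 2.6
eef_pos: [0.491, -0.4253, 0.2498]
eef_rot: [0.723, 0.691, -0.001, -0.001]
wrist_force: [-0.8, -0.0, 0.7]
finger_gap: 0.0385
gripper_force: 0.0
```

```bash
python3 -c "
from h import *
plan()
c=snap('wrist','w1.png');np.save('pics/w1.npy',c,allow_pickle=True);print(c['fx'],c['cx'],c['cy'],np.round(c['cam_to_world'],3))"
```

```text
t 2.6 pos [ 491.  -425.3  249.8] yaw -2.6 tilt [-0.003  -0.0005] gap 38.5 F [-0.8 -0.   0.7]
325.19226210127806 275.09894909437776 211.94848723650802 [[ 0.999 -0.042 -0.018  0.494]
 [-0.045 -0.95  -0.31  -0.344]
 [-0.004  0.31  -0.951  0.392]
 [ 0.     0.     0.     1.   ]]
```

View pics/w1.png

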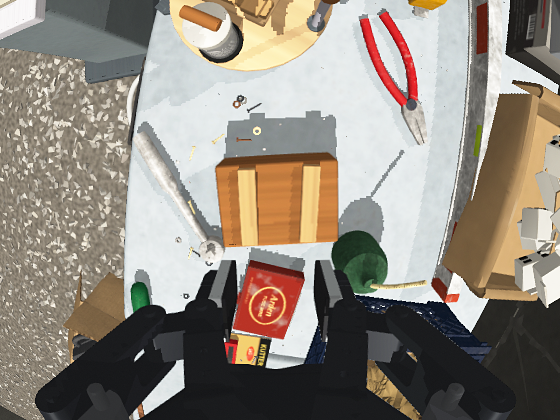

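The wrist view shows the slats at (248,204) and (311,202), unobstructed by the fingers. I'll measure them here and check their heights against the top camera.

```bash
cat >> h.py <<'E'
def fray(c,u,v):
    T=np.array(c['cam_to_world']);a=np.array([(u-c['cx'])/c['fx'],(v-c['cy'])/c['fy']]);th=np.hypot(*a)
    s=np.sin(th)/max(th,1e-9); d=T[:3,:3]@np.array([a[0]*s,a[1]*s,np.cos(th)]); return T[:3,3],d
def fonz(c,u,v,z):
    o,d=fray(c,u,v); return o+d*(z-o[2])/d[2]
def blobs(c,box,lo,hi,amin,k=4):
    x0,y0,x1,y1=box
    im=cv2.resize(c['image'][y0:y1,x0:x1],None,fx=k,fy=k,interpolation=cv2.INTER_CUBIC)
    m=cv2.inRange(cv2.cvtColor(im,cv2.COLOR_RGB2HSV),lo,hi);m=cv2.morphologyEx(m,cv2.MORPH_OPEN,np.ones((5,5)))
    return [(q[:,0]+.5)/k-.5+[x0,y0] for q in cv2.findContours(m,cv2.RETR_EXTERNAL,cv2.CHAIN_APPROX_NONE)[0] if cv2.contourArea(q)>amin*k*k]
def rect(pts):
    (x,y),(w,h),a=cv2.minAreaRect((np.array(pts)[:,:2]*1000).astype(np.float32))
    if w<h: w,h,a=h,w,a+90
    return np.round([x,y,w,h,(a+90)%180-90],1)   # angle of long axis, deg
E
python3 - <<'E'
from h import *
ct=np.load('pics/top0.npy',allow_pickle=True).item();w=np.load('pics/w1.npy',allow_pickle=True).item()
hs=lambda c,u,v:cv2.cvtColor(c['image'][v:v+1,u:u+1],cv2.COLOR_RGB2HSV)[0,0]
print(hs(w,248,204),hs(w,311,202),hs(w,280,205),hs(w,297,205))
A=[];B=[]
for q in blobs(w,(215,150,342,250),(10,40,175),(30,135,255),100):
    print('wrist',rect([fonz(w,*p,.072) for p in q]));A.append(cv2.minAreaRect(q.astype(np.float32))[0])
for q in blobs(ct,(308,185,370,255),(10,40,172),(25,135,255),60):
    print('top',rect([onz(ct,*p,.072) for p in q]));B.append(cv2.minAreaRect(q.astype(np.float32))[0])
for a in A:
    for b in B:
        p,e=tri([fray(w,*a),ray(ct,*b)])
        if e[0]<.006: print('tri',np.round(p*1000,1),np.round(e[0]*1000,1))
E
```

```text
[ 21 113 246] [ 20 115 244] [ 14 172 211] [ 13 172 188]
wrist [ 460.1 -444.6   84.    17.6   88.7]
wrist [ 524.3 -443.2   82.9   17.6   86.1]
top [ 460.2 -445.2   81.5   16.1   87.6]
top [ 525.5 -444.8   80.9   17.6   86.2]
tri [ 460.4 -445.4   65.9] 0.9
tri [ 526.6 -446.5   56.5] 0.8
```

```bash
python3 -c "
from h import *
plan((.4602,-.4448,.1,-1.5),(.4602,-.4448,.0645,-1.5))"
```

```text
t 2.65 pos [ 491.9 -423.6  250.4] yaw -2.48 tilt [-0.0018  0.0002] gap 38.3 F [ 0.5  0.7 -0.5]
[-0.0451 -0.061   0.3009] [-0.0012 -0.0001 -0.0109] dist mm 155
[-0.0451 -0.0609  0.3719] [-0.0012 -0.0001 -0.0109] dist mm 190
```

Call:
servo_tool(
  series="-0.045 -0.061 0.2 0 0 -0.011;-0.045 -0.061 0.3 0 0 -0.011;-0.045 -0.061 0.3 0 0 -0.011;-0.045 -0.061 0.3 0 0 -0.011;-0.045 -0.061 0.3 0 0 -0.011",
)

```text
t: 3.28
eef_pos: [0.4628, -0.4437, 0.1032]
eef_rot: [0.715, 0.699, 0.0, 0.001]
wrist_force: [1.1, 0.0, -0.0]
finger_gap: 0.0385
gripper_force: 0.0
```

```bash
python3 -c "
from h import *
c=snap('wrist','w2.png')
plan((.4602,-.4448,.0645,-1.5))
for q in blobs(c,(100,60,460,330),(10,40,175),(30,135,255),200,2):
    print(rect([fonz(c,*p,.072) for p in q]))
"
```

```text
t 3.33 pos [ 462.8 -444.   103.4] yaw -1.29 tilt [ 0.0026 -0.0013] gap 38.4 F [ 0.  -0.3  0.8]
[-0.0016 -0.0054  0.0778] [0.0017 0.0008 0.0024] dist mm 39
[ 460.  -444.3   82.9   17.4   88.7]
[ 524.2 -443.1   83.    17.4   86.1]
```

Call:
servo_tool(
  series="-0.0015 -0.0054 0.04 0 0 0.002;-0.0015 -0.0054 0.077 0 0 0.002;-0.0015 -0.0054 0.077 0 0 0.002;-0.0015 -0.0054 0.077 0 0 0.002;-0.0015 -0.0054 0.077 0 0 0.002",
)

```text
t: 3.95
eef_pos: [0.4588, -0.4451, 0.0633]
eef_rot: [0.717, 0.697, 0.0, 0.0]
wrist_force: [-0.5, 0.5, -0.3]
finger_gap: 0.0382
gripper_force: 0.0
```

Call:
servo_tool(
  series="0 0 0 0 0 0;0 0 0 0 0 0;0 0 0 0 0 0;0 0 0 0 0 0;0 0 0 0 0 0",
  grip=-1,
)

```text
t: 4.58
eef_pos: [0.4589, -0.445, 0.0634]
eef_rot: [0.717, 0.697, 0.0, 0.0]
wrist_force: [-0.8, 1.2, 6.2]
finger_gap: 0.0161
gripper_force: 59.6
```

```bash
python3 - <<'E'
from h import *
plan((.46,-.44,.2,-1.5),(.45,-.24,.21,30))
ct=snap('top')
hs=lambda c,u,v:cv2.cvtColor(c['image'][v:v+1,u:u+1],cv2.COLOR_RGB2HSV)[0,0]
# handle top blob & T grip (dark orange wood), disc ellipse, caps
for q in blobs(ct,(175,185,275,285),(5,135,70),(15,255,190),8): 
    u=q.mean(0);print('brown',u.round(1),np.round(onz(ct,*u,.17)*1000,1),np.round(onz(ct,*u,.13)*1000,1),rect([onz(ct,*p,.134) for p in q]))
for q in blobs(ct,(175,185,275,285),(0,0,150),(179,40,255),60):
    (u,v),r=cv2.minEnclosingCircle(q.astype(np.float32)); print('white',u,v,r,np.round(onz(ct,u,v,.108)*1000,1))
for n,a in[('gray',(208,215)),('tongue',(225,283)),('disc',(255,215)),('l2',(230,218))]: print(n,hs(ct,*a))
E
```

```text
t 4.58 pos [ 458.9 -445.    63.4] yaw -1.55 tilt [ 0.0008 -0.0004] gap 16.1 F [-0.8  1.2  6.2]
[ 0.01    0.0022 -0.2733] [ 0.0005  0.0003 -0.0005] dist mm 137
[ 0.4093 -0.0286 -0.2935] [ 0.0004  0.0004 -0.3505] dist mm 252
brown [238.9 192.4] [ 542.2 -247.7  170. ] [ 548.2 -244.4  130. ] [ 547.6 -245.2   17.1   15.9   -1.1]
white 185.4583282470703 271.25 11.779397964477539 [ 394.9 -132.4  108. ]
white 204.75 261.8269348144531 10.90434741973877 [ 412.6 -171.4  108. ]
white 239.375 265.5 39.765228271484375 [ 403.5 -240.8  108. ]
white 238.125 196.875 38.26398468017578 [ 542.2 -240.9  108. ]
gray [60 16 16]
tongue [ 23  35 169]
disc [ 16 101 111]
l2 [ 17 114  96]
```

Call:
servo_tool(
  series="0.0 0 -0.1 0 0 0;0 0 -0.22 0 0 0;0.1 0 -0.33 0 0 0;0.2 0 -0.37 0 0 0;0.31 0 -0.37 0 0 0;0.31 0 -0.37 0 0 0;0.31 0 -0.37 0 0 0;0.31 0 -0.37 0 0 0",
)

```text
t: 5.62
eef_pos: [0.462, -0.2915, 0.2477]
eef_rot: [0.718, 0.696, -0.0, 0.0]
wrist_force: [-0.2, -1.1, -0.7]
finger_gap: 0.0156
gripper_force: 58.9
```

```bash
python3 -c "
from h import *
plan()
c=snap('wrist');np.save('pics/w3.npy',c,allow_pickle=True)
im=cv2.resize(c['image'][90:390,120:440],None,fx=2,fy=2,interpolation=cv2.INTER_CUBIC);cv2.imwrite('pics/w3.png',im[:,:,::-1])"
```

```text
t 5.62 pos [ 462.  -291.5  247.7] yaw -1.72 tilt [-0.0005 -0.0007] gap 15.6 F [-0.2 -1.1 -0.7]
```

View pics/w3.png

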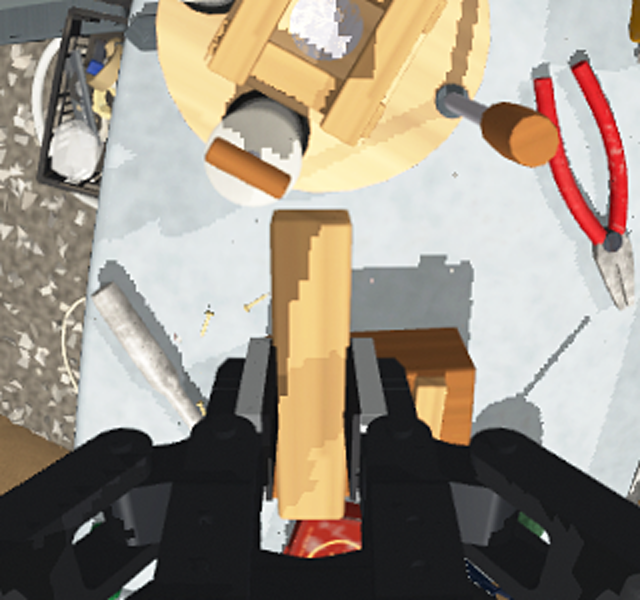

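The slat is held about centred, spanning crop (312,210) to (312,515). The tower is above it, partly outside this crop, so I'll crop higher.

```bash
python3 -c "
from h import *
c=np.load('pics/w3.npy',allow_pickle=True).item()
im=cv2.resize(c['image'][0:200,170:420],None,fx=3,fy=3,interpolation=cv2.INTER_CUBIC);cv2.imwrite('pics/w3b.png',im[:,:,::-1])"
```

```text
(no output)
```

View pics/w3b.png

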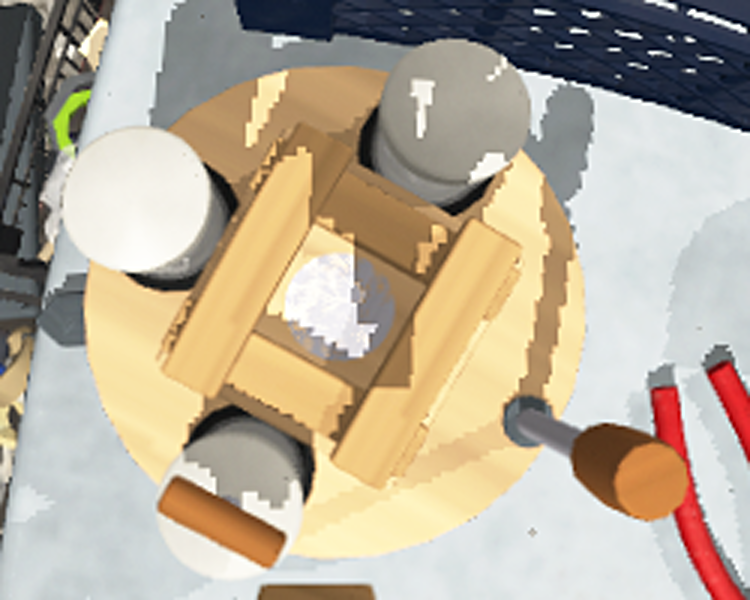

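Tower corners in this crop are clear:
- Left slat: (300,122), (358,151), (215,398), (162,365).
- Right slat: (470,220), (522,247), (385,487), (333,458).
- Caps: (138,200), (455,113) and (230,510).
- Handle top: (651,481).
- T bar: (175,490) to (275,555).
- The tongue is near (65,310).

```bash
python3 - <<'E'
from h import *
w=np.load('pics/w3.npy',allow_pickle=True).item();ct=np.load('pics/top0.npy',allow_pickle=True).item()
f=lambda X,Y:((X+.5)/3-.5+170,(Y+.5)/3-.5)
P=lambda X,Y,z:fonz(w,*f(X,Y),z)*1000
L=[(300,122),(358,151),(215,398),(162,365)];Rr=[(470,220),(522,247),(385,487),(333,458)]
for S in(L,Rr):
    q=np.array([P(*s,.108) for s in S]);d=q[0]+q[1]-q[2]-q[3]
    print('slat',q.mean(0).round(1),'ang',np.degrees(np.arctan2(d[1],d[0])).round(1),'len',round(np.hypot(*d[:2])/2,1),'w',np.linalg.norm(q[0]-q[1]).round(1),np.linalg.norm(q[2]-q[3]).round(1))
print('tower ctr',np.mean([P(*s,.108) for s in L+Rr],0).round(1))
for n,s,z in[('capL',(138,200),.108),('capFar',(455,113),.108),('capM',(230,507),.108),('handle',(651,481),.17),('T1',(170,485),.134),('T2',(277,553),.134),('tip',(40,312),.01)]: print(n,P(*s,z).round(1))
# disc in both views
T=lambda X,Y:((X+.5)/4-.5+170,(Y+.5)/4-.5+170)
for n,a,b in[('L2 a',(300,122),(172,152)),('capL',(138,200),(148,370)),('capM',(230,507),(327,320)),('handle',(651,481),(280,90)),('R bot',(385,487),(317,222))]:
    p,e=tri([fray(w,*f(*a)),ray(ct,*T(*b))]);print(n,np.round(p*1000),np.round(e[0]*1000,1))
# disc edge points wrist
D=[(345,66),(88,280),(110,400),(190,500),(390,548),(480,515),(550,430),(585,300),(560,190)]
q=np.array([P(*s,.026)[:2] for s in D]);A=np.c_[2*q,np.ones(len(q))];s=np.linalg.lstsq(A,(q**2).sum(1),rcond=None)[0];print('disc',s[:2].round(1),np.sqrt(s[2]+s[0]**2+s[1]**2).round(1))
# top slats, L2
B=[[(172,152),(320,220),(298,255),(160,185)]]
# tongue pixels top
im=ct['image'][270:296,212:238];print(im.min(axis=2))
E
```

```text
slat [ 447.5 -189.2  108. ] ang 58.7 len 81.9 w 18.5 18.2
slat [ 495.2 -217.8  108. ] ang 59.5 len 80.8 w 16.8 17.5
tower ctr [ 471.3 -203.5  108. ]
capL [ 413.8 -170.1  108. ]
capFar [ 504.8 -147.2  108. ]
capM [ 436.6 -261.7  108. ]
handle [ 541.7 -245.9  170. ]
T1 [ 423.3 -250.3  134. ]
T2 [ 451.2 -270.   134. ]
tip [ 355.2 -197.2   10. ]
L2 a [ 466. -251.  575.] 0.4
capL [ 412. -171.   98.] 2.5
capM [ 435. -265.   92.] 0.0
handle [ 545. -248.  160.] 0.6
R bot [ 485. -260.   89.] 1.1
disc [ 472.3 -202.4] 93.2
[[123 101  72  49  32  25  49  93 118 123 120 120 120 121 123 125 129 132
  136 137 137 135 134 131 132 134]
 [ 68  55  37  25  38  48  92 117 120 122 120 122 121 123 123 128 131 134
  136 138 137 133 132 132 132 132]
 [ 33  24  19  34  79  96 118 122 123 121 120 120 124 124 127 130 132 137
  137 137 135 134 133 132 132 133]
 [ 40  48  61  77 112 117 119 123 122 121 121 122 124 126 127 130 136 136
  138 137 134 133 133 132 132 132]
 [ 85  97 112 113 115 120 122 123 121 120 122 124 123 127 130 134 135 138
  137 136 134 134 133 133 133 132]
 [119 116 113 115 118 119 123 124 121
[... 1552 characters left out ...]
98 131 137
  138 139 140 144 145 149 150 153]
 [186 184 182 180 179 184 176 178 175 179 158 117 118 119  84 101 110 120
  124 126 131 136 139 142 145 146]
 [186 187 188 186 190 206 203 201 211 204 189 178 172 124  58  55  60  90
   95  98 106 119 123 130 134 140]
 [189 189 188 191 208 219 220 217 214 207 189 189 159 115  72  50  42  42
   43  54  62  90  96 103 110 121]
 [187 188 186 193 218 221 222 222 218 207 193 184 156 138 117  80  44  42
   44  46  47  48  48  55  59 102]
 [189 191 193 198 214 217 219 216 214 198 180 160 151 148 145 122  59  42
   44  46  48  49  48  42  33  76]
 [191 202 208 209 204 207 201 195 192 175 152 153 152 149 151 152  89  46
   43  42  45  47  47  38  38  48]]
```

```bash
python3 - <<'E'
from h import *
ct=np.load('pics/top0.npy',allow_pickle=True).item();w=np.load('pics/w3.npy',allow_pickle=True).item()
for u,v in [(225.3,290),(225.3,282)]: print('tongue top',np.round(onz(ct,u,v,.01)*1000,1))
for a in[(276,195),(276,348.5)]: print('hand slat',np.round(fonz(w,*a,.256)*1000,1))
plan((.457,-.228,.18,59.2))
E
```

```text
tongue top [ 351.9 -200.9   10. ]
tongue top [ 369.1 -201.1   10. ]
hand slat [ 463.  -246.7  256. ]
hand slat [ 460.6 -331.9  256. ]
t 5.67 pos [ 462.  -291.5  247.7] yaw -1.73 tilt [-0.0006 -0.0007] gap 15.8 F [ 0.2 -0.3 -1.1]
[ 0.1268 -0.0137  0.1352] [-6.00e-04  2.00e-04 -6.77e-01] dist mm 93
```

Call:
servo_tool(
  series="0.02 0 0 0 0 -0.1;0.04 0 0.02 0 0 -0.22;0.06 0 0.04 0 0 -0.33;0.08 -0.005 0.07 0 0 -0.45;0.1 -0.01 0.1 0 0 -0.56;0.127 -0.014 0.135 0 0 -0.677;0.127 -0.014 0.135 0 0 -0.677;0.127 -0.014 0.135 0 0 -0.677;0.127 -0.014 0.135 0 0 -0.677",
)

```text
t: 6.8
eef_pos: [0.4577, -0.2272, 0.1809]
eef_rot: [0.266, 0.964, -0.0, 0.0]
wrist_force: [0.0, -0.3, -0.3]
finger_gap: 0.0159
gripper_force: 58.9
```

```bash
python3 -c "
from h import *
plan()
c=snap('wrist');np.save('pics/w4.npy',c,allow_pickle=True)
im=cv2.resize(c['image'][80:380,80:480],None,fx=2,fy=2,interpolation=cv2.INTER_CUBIC);cv2.imwrite('pics/w4.png',im[:,:,::-1])"
```

```text
t 6.8 pos [ 457.7 -227.2  180.9] yaw 59.17 tilt [ 0.0008 -0.0006] gap 15.9 F [ 0.  -0.3 -0.3]
```

View pics/w4.png

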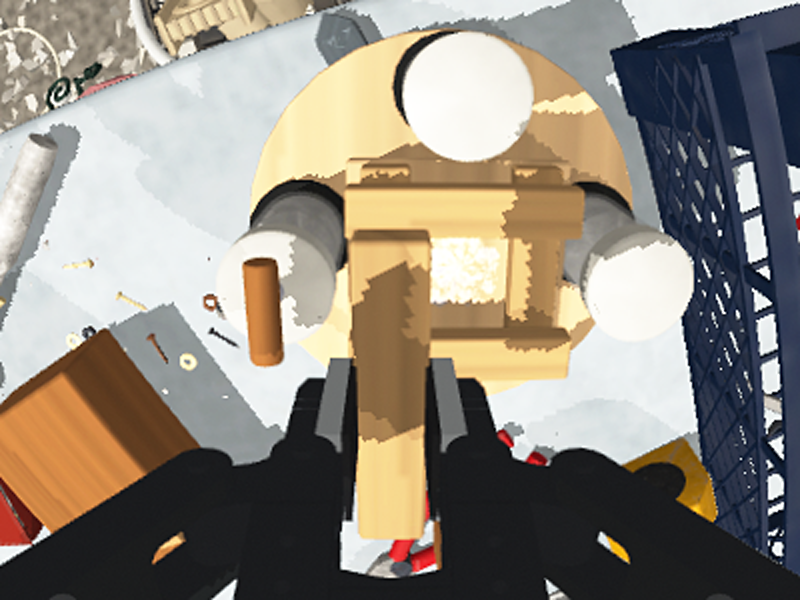

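The held slat (top face (350,232) to (430,232), down to (360,537) and (424,538)) hovers over the jar-side place. The upper layer-2 slat spans x 345–583, y 184–236, and the lower one ends at (570,329–378).

```bash
python3 - <<'E'
from h import *
w=np.load('pics/w4.npy',allow_pickle=True).item()
f=lambda X,Y:((X+.5)/2-.5+80,(Y+.5)/2-.5+80)
P=lambda s,z:(fonz(w,*f(*s),z)*1000)[:2]
U=np.array([P(s,.108) for s in[(345,184),(583,184),(583,236),(345,236)]]);Lw=np.array([P(s,.108) for s in[(570,329),(570,378)]])
H=np.array([P(s,.1809-.0634+.072) for s in[(350,232),(430,232),(424,538),(360,537)]])
d=U[1]+U[2]-U[0]-U[3];a=np.arctan2(d[1],d[0]);print('x-axis ang U',np.degrees(a).round(2),'len',np.hypot(*d)/2)
dh=H[0]+H[1]-H[2]-H[3];print('hand ang-90',(np.degrees(np.arctan2(dh[1],dh[0]))-90).round(2),'len',np.hypot(*dh)/2,'ctr',H.mean(0).round(1))
caps={n:P(s,.108) for n,s in[('far',(638,287)),('M',(277,289)),('L',(467,96))]};print({k:v.round(1) for k,v in caps.items()})
ax1=(caps['far']+caps['M'])/2;v=caps['far']-caps['M'];print('axis jars',ax1.round(1),'ang',np.degrees(np.arctan2(v[1],v[0])).round(2),'span',np.hypot(*v).round(1))
ex=np.array([np.cos(a),np.sin(a)]);ey=np.array([-ex[1],ex[0]])
print('axis from U',(U.mean(0)-28*ey).round(1)); print('Lw in U frame',((Lw-(U.mean(0)-28*ey))@np.c_[ex,ey]).round(1))
ax=U.mean(0)-28*ey
print('hand in frame',((H.mean(0)-ax)@np.c_[ex,ey]).round(1))
print('TCP in frame',((np.array([457.7,-227.2])-ax)@np.c_[ex,ey]).round(1))
tip=P((320,35),.01);print('tip',tip.round(1))
E
```

```text
x-axis ang U 59.56 len 82.91757289095023
hand ang-90 59.53 len 84.82481365707488 ctr [ 456.4 -225.3]
{'far': array([ 503.6, -146.8]), 'M': array([ 436.2, -260.6]), 'L': array([ 411.8, -169.5])}
axis jars [ 469.9 -203.7] ang 59.36 span 132.3
axis from U [ 469.5 -202.9]
Lw in U frame [[ 40.4 -17.2]
 [ 42.6 -37.9]]
hand in frame [-26.  -0.]
TCP in frame [-26.9  -2.1]
tip [ 361.1 -207.6]
```

Call:
servo_tool(
  series="0 -0.004 0.05 0 0 0;0 -0.004 0.1 0 0 0;0 -0.004 0.124 0 0 0;0 -0.004 0.124 0 0 0;0 -0.004 0.124 0 0 0",
)

```text
t: 7.48
eef_pos: [0.457, -0.2282, 0.1192]
eef_rot: [0.264, 0.964, 0.0, 0.001]
wrist_force: [-0.7, -0.3, 0.1]
finger_gap: 0.0161
gripper_force: 58.9
```

```bash
cat > look.py <<'E'
from h import *
import sys
plan()
n=sys.argv[1];c=snap('wrist');np.save('pics/%s.npy'%n,c,allow_pickle=True)
im=cv2.resize(c['image'][80:380,80:480],None,fx=2,fy=2,interpolation=cv2.INTER_CUBIC);cv2.imwrite('pics/%s.png'%n,im[:,:,::-1])
E
python3 look.py w5
```

```text
t 7.47 pos [ 457.  -228.2  119.2] yaw 59.36 tilt [ 0.0012 -0.0003] gap 16.1 F [-0.7 -0.3  0.1]
```

View pics/w5.png

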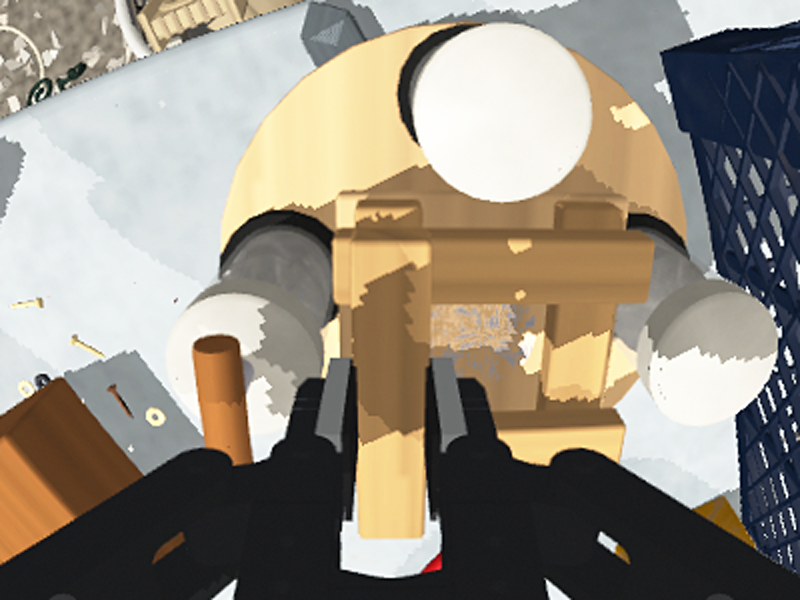

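The slat is just above its place. Before going down I'll check whether the finger linkage at crop (200,450) clears the T-grip at (220,345–465).

```bash
python3 - <<'E'
from h import *
w=np.load('pics/w5.npy',allow_pickle=True).item()
f=lambda X,Y:((X+.5)/2-.5+80,(Y+.5)/2-.5+80)
o=get_obs();M=R.from_quat(o['eef_rot']).as_matrix()
for s in[(185,452),(220,455),(150,465),(240,465),(300,385),(330,362)]:
    c,d=fray(w,*f(*s));c=M.T@(c-o['eef_pos']);d=M.T@d
    for X in(.0,.011,.02):
        p=c+d*(X-c[0])/d[0];print(s,'at tool x',X,'y',round(p[1]*1000),'above TCP',round(-p[2]*1000),end=' | ')
    print()
P=lambda s,z:(fonz(w,*f(*s),z)*1000)[:2]
U=np.array([P(s,.108) for s in[(333,230),(653,230),(653,299),(333,303)]])
H=np.array([P(s,.1192-.0634+.072) for s in[(350,232),(430,232),(424,538),(360,537)]])
d=U[1]+U[2]-U[0]-U[3];a=np.arctan2(d[1],d[0]);ex=np.array([np.cos(a),np.sin(a)]);ey=np.array([-ex[1],ex[0]]);ax=U.mean(0)-28*ey
print('ang',np.degrees(a),'len',np.hypot(*d)/2,'axis',ax,'hand',((H.mean(0)-ax)@np.c_[ex,ey]).round(1))
F=np.c_[ex,ey]
for n,s,z in[('Tbar l',(194,342),.134),('Tbar r',(240,342),.134),('M cap l',(167,350),.108)]:print(n,((P(s,z)-ax)@F).round(1))
plan()
E
```

```text
(185, 452) at tool x 0.0 y -44 above TCP 28 | (185, 452) at tool x 0.011 y -38 above TCP 43 | (185, 452) at tool x 0.02 y -33 above TCP 56 | 
(220, 455) at tool x 0.0 y -36 above TCP 28 | (220, 455) at tool x 0.011 y -31 above TCP 44 | (220, 455) at tool x 0.02 y -27 above TCP 56 | 
(150, 465) at tool x 0.0 y -51 above TCP 33 | (150, 465) at tool x 0.011 y -44 above TCP 48 | (150, 465) at tool x 0.02 y -38 above TCP 60 | 
(240, 465) at tool x 0.0 y -31 above TCP 31 | (240, 465) at tool x 0.011 y -27 above TCP 46 | (240, 465) at tool x 0.02 y -23 above TCP 59 | 
(300, 385) at tool x 0.0 y -23 above TCP -5 | (300, 385) at tool x 0.011 y -19 above TCP 15 | (300, 385) at tool x 0.02 y -17 above TCP 32 | 
(330, 362) at tool x 0.0 y -16 above TCP -19 | (330, 362) at tool x 0.011 y -14 above TCP 3 | (330, 362) at tool x 0.02 y -12 above TCP 21 | 
ang 59.72564101011063 len 83.49005447338851 axis [ 469.45891677 -202.59853099] hand [-27.4  -0. ]
Tbar l [-71.3  19.2]
Tbar r [-60.6  19.4]
M cap l [-88.5   4.5]
t 7.53 pos [ 457.  -228.2  119.2] yaw 59.37 tilt [ 0.0013 -0.0002] gap 15.3 F [-0.3  0.   0.4]
```

Call:
servo_tool(
  series="0 -0.001 0.006 0 0 0;0 -0.001 0.011 0 0 0;0 -0.001 0.0145 0 0 0;0 -0.001 0.0145 0 0 0;0 -0.001 0.0145 0 0 0",
)

```text
t: 8.15
eef_pos: [0.4564, -0.2284, 0.1113]
eef_rot: [0.264, 0.965, 0.0, 0.0]
wrist_force: [-1.1, 1.6, 4.9]
finger_gap: 0.0161
gripper_force: 59.6
```

Call:
servo_tool(
  series="0 0 0 0 0 0;0 0 0 0 0 0;0 0 0 0 0 0",
  grip=-0.38,
)

```text
t: 8.52
eef_pos: [0.4562, -0.2283, 0.1109]
eef_rot: [0.264, 0.965, 0.0, -0.0]
wrist_force: [-0.4, -0.0, -0.4]
finger_gap: 0.0263
gripper_force: 0.0
```

Call:
servo_tool(
  series="0 0 -0.02 0 0 0;0 0 -0.06 0 0 0;0 0 -0.16 0 0 0;0 0 -0.24 0 0 0;0 0 -0.24 0 0 0;0 0 -0.24 0 0 0",
)

```text
t: 9.28
eef_pos: [0.4561, -0.2282, 0.2308]
eef_rot: [0.264, 0.965, 0.0, -0.0]
wrist_force: [0.0, -0.1, -0.7]
finger_gap: 0.0267
gripper_force: 0.0
```

```bash
python3 look.py w6; python3 -c "
from h import *
plan((.491,-.34,.25,10),(.525,-.444,.15,-3.9))"
```

```text
t 9.28 pos [ 456.1 -228.2  230.8] yaw 59.39 tilt [0.     0.0005] gap 26.7 F [ 0.  -0.1 -0.7]
t 9.32 pos [ 455.8 -228.1  230.3] yaw 59.39 tilt [-0.0011  0.0004] gap 26.8 F [ 0.2  0.4 -0.2]
[-0.1745 -0.1568 -0.0395] [-4.000e-04 -6.000e-04  5.487e-01] dist mm 119
[-0.3392 -0.3011  0.1603] [-5.000e-04 -6.000e-04  7.032e-01] dist mm 241
```

View pics/w6.png

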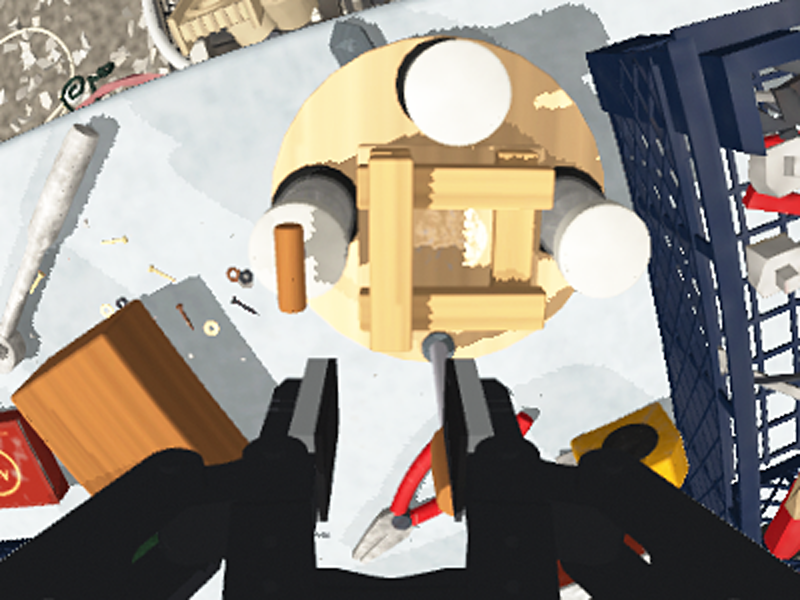

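The first slat lies on the jar side, top face about (368,150)–(411,350), clean across both layer-2 slats. All 10 views are used, so I'll work by numbers from here.

```bash
python3 - <<'E'
from h import *
w=np.load('pics/w6.npy',allow_pickle=True).item()
f=lambda X,Y:((X+.5)/2-.5+80,(Y+.5)/2-.5+80)
P=lambda s,z:(fonz(w,*f(*s),z)*1000)[:2]
a=np.radians(59.4);F=np.c_[[np.cos(a),np.sin(a)],[-np.sin(a),np.cos(a)]]
caps=[P(s,.108) for s in[(604,248),(305,257)]];ax=(caps[0]+caps[1])/2;print('axis jars',ax)
S=np.array([P(s,.12) for s in[(368,150),(410,157),(411,350),(373,350)]])
U=np.array([P(s,.108) for s in[(554,168),(554,210),(545,288),(545,330)]])
L=np.array([P(s,.108) for s in[(358,165),(358,208),(357,289),(357,330)]])
print('L2 right ends',(U@F).round(1),'left ends',(L@F).round(1));t=((U@F).mean(0)+(L@F).mean(0))/2
print('tower centre in F',t,'axis jars in F',ax@F);print('slat-tower',(S@F-t).round(1),(S@F-t).mean(0).round(1))
plan((.491,-.34,.25,10),(.5245,-.4432,.12,-3.9))
E
```

```text
axis jars [ 471.16588543 -202.6855326 ]
L2 right ends [[ 105.4 -471.6]
 [ 106.5 -489.8]
 [ 105.1 -525.2]
 [ 106.8 -545.5]] left ends [[  23.2 -471.1]
 [  23.  -489.4]
 [  22.  -525.5]
 [  21.7 -544.9]]
tower centre in F [  64.22462445 -507.86839652] axis jars in F [  65.38299319 -508.72760975]
slat-tower [[-36.4  44.7]
 [-20.   41.9]
 [-18.8 -41.2]
 [-35.1 -41.2]] [-27.6   1. ]
t 9.32 pos [ 455.8 -228.1  230.3] yaw 59.39 tilt [-0.0011  0.0004] gap 26.8 F [ 0.2  0.4 -0.2]
[-0.1745 -0.1568 -0.0395] [-4.000e-04 -6.000e-04  5.487e-01] dist mm 119
[-0.3376 -0.3003  0.2203] [-5.000e-04 -6.000e-04  7.032e-01] dist mm 251
```

Call:
servo_tool(
  series="-0.04 -0.04 -0.04 0 0 0.1;-0.09 -0.08 -0.04 0 0 0.21;-0.13 -0.12 -0.04 0 0 0.33;-0.17 -0.16 -0.04 0 0 0.44;-0.22 -0.2 0 0 0 0.55;-0.28 -0.25 0.05 0 0 0.65;-0.33 -0.3 0.1 0 0 0.7;-0.338 -0.301 0.16 0 0 0.703;-0.338 -0.301 0.21 0 0 0.703;-0.338 -0.301 0.21 0 0 0.703",
  grip=-0.1,
)

```text
t: 10.58
eef_pos: [0.5237, -0.4429, 0.1229]
eef_rot: [0.731, 0.682, -0.001, -0.003]
wrist_force: [-0.0, 0.0, -0.0]
finger_gap: 0.0381
gripper_force: 0.0
```

```bash
python3 -c "
from h import *
c=snap('wrist')
for q in blobs(c,(100,60,460,330),(10,40,175),(30,135,255),200,2):
    print(rect([fonz(c,*p,.072) for p in q]))
plan((.5245,-.4432,.0635,-3.9))
"
```

```text
[ 524.7 -443.2   82.6   17.1   86.1]
t 10.62 pos [ 524.3 -443.5  124.9] yaw -3.91 tilt [-0.0024  0.0012] gap 38.7 F [-0.1  0.   0.5]
[0.0005 0.0007 0.1227] [-0.0016 -0.0007 -0.0001] dist mm 61
```

Call:
servo_tool(
  series="0 0 0.06 0 0 0;0 0 0.1 0 0 0;0 0 0.12 0 0 0;0 0 0.12 0 0 0;0 0 0.12 0 0 0",
)

```text
t: 11.25
eef_pos: [0.5253, -0.4443, 0.067]
eef_rot: [0.731, 0.683, 0.0, 0.001]
wrist_force: [-1.0, -0.6, -0.2]
finger_gap: 0.0386
gripper_force: 0.0
```

Call:
servo_tool(
  series="0 0 0 0 0 0;0 0 0 0 0 0;0 0 0 0 0 0;0 0 0 0 0 0;0 0 0 0 0 0",
  grip=-1,
)

```text
t: 11.88
eef_pos: [0.5254, -0.4443, 0.067]
eef_rot: [0.731, 0.683, 0.0, 0.001]
wrist_force: [-0.0, 1.0, 5.2]
finger_gap: 0.0155
gripper_force: 59.1
```

```bash
python3 -c "
from h import *
import numpy as np
a=np.radians(59.4);x=471+28*np.cos(a);y=-203.5+28*np.sin(a);print(x,y)
plan((x/1e3,y/1e3,.19,59.4))
"
```

```text
485.2531596410104 -179.3992232438896
t 11.88 pos [ 525.4 -444.3   67. ] yaw -3.89 tilt [ 0.0011 -0.0007] gap 15.5 F [-0.   1.   5.2]
[ 0.523  -0.1157 -0.2464] [ 5.000e-04  8.000e-04 -7.032e-01] dist mm 295
```

Call:
servo_tool(
  series="0 0 -0.08 0 0 0;0 0 -0.18 0 0 0;0.06 -0.01 -0.29 0 0 -0.05;0.15 -0.03 -0.38 0 0 -0.16;0.25 -0.05 -0.38 0 0 -0.27;0.34 -0.07 -0.38 0 0 -0.38;0.43 -0.09 -0.38 0 0 -0.49;0.5 -0.11 -0.36 0 0 -0.6;0.52 -0.115 -0.3 0 0 -0.703;0.52 -0.115 -0.26 0 0 -0.703",
)

```text
t: 13.12
eef_pos: [0.4851, -0.1791, 0.1952]
eef_rot: [0.262, 0.965, 0.001, -0.0]
wrist_force: [0.3, 0.0, 0.4]
finger_gap: 0.0151
gripper_force: 58.7
```

```bash
python3 - <<'E'
from h import *
c=snap('wrist');np.save('pics/w7.npy',c,allow_pickle=True)
o=get_obs();M=R.from_quat(o['eef_rot']).as_matrix()
plan((.4857,-.1811,.13,59.4))
w6=np.load('pics/w6.npy',allow_pickle=True).item()
# held slat: light wood in the finger area
for q in blobs(c,(240,180,310,360),(10,40,60),(30,150,255),200,2):
    r=cv2.minAreaRect(q.astype(np.float32));print(r); z=o['eef_pos'][2]-.067+.072
    print('hand',rect([fonz(c,*p,z) for p in q]),'TCP',o['eef_pos'][:2]*1000)
E
```

```text
t 13.18 pos [ 484.  -179.4  193.1] yaw 59.48 tilt [-0.0027  0.0014] gap 15.7 F [-0.6 -0.2 -3.1]
[-0.0051 -0.0012  0.1261] [-0.0001 -0.0019  0.0009] dist mm 63
((274.5, 262.0), (164.5, 69.5), 90.0)
hand [ 481.6 -176.9   92.8   33.   -32.4] TCP [ 483.97472196 -179.37644583]
```

```bash
python3 - <<'E'
from h import *
for n in('w4','w7'):
    c=np.load('pics/%s.npy'%n,allow_pickle=True).item();g=cv2.cvtColor(c['image'],cv2.COLOR_RGB2GRAY).astype(int)
    print(n,'cols 268-282 mean; top',g[186:206,268:282].mean(1).astype(int),'bottom r340+',g[340:360,268:282].mean(1).astype(int))
    print(' row205 c245-305',g[203:208,245:305].mean(0).astype(int));print(' row340',g[338:343,250:300].mean(0).astype(int))
E
```

```text
w4 cols 268-282 mean; top [220 219 218 218 218 218 217 218 171  87  92  93  94  96 127 161 181 196
 203 202] bottom r340+ [216 216 216 216 216 216 216 216 217 208 179 175 170 172 167 156 133 117
 111 117]
 row205 c245-305 [123 119 117 114  96  76  58  21  67 144 193 210 204 202 203 203 202 201
 201 201 200 200 202 202 203 204 205 204 203 203 203 204 203 200 197 194
 191 188 193 203 208 211 212 213 214 216 217 218 209 184 197 243 253 254
 253 253 253 254 253 252]
 row340 [ 22 132 171 133 132 134 199 243 230 208 216 219 220 221 220 218 218 216
 214 216 217 217 217 217 217 216 216 216 215 216 216 217 214 212 209 206
 203 206 208 210 198 169 135 139 168 160 126  79 112  98]
w7 cols 268-282 mean; top [218 213 211 213 218 200 133  91  94  96  95 116 157 185 200 210 212 210
 209 209] bottom r340+ [218 218 218 218 217 207 208 226 238 240 238 240 239 240 241 241 240 240
 240 240]
 row205 c245-305 [183 202 229 245 250 236 243 244 244 237 221 211 209 206 205 207 207 206
 205 205 204 204 205 206 206 207 208 209 208 207 207 207 206 208 213 216
 214 212 212 213 214 215 214 211 213 217 223 220 203 178 138 105 136 172
 190 197 208 224 241 249]
 row340 [ 29  28 194 145 128 126 157 217 218 204 219 221 223 223 222 221 220 218
 217 219 219 220 220 219 219 218 217 217 217 218 218 218 215 213 210 206
 206 209 210 212 186 179 227 238 192 145 143 151 211 109]
```

```bash
python3 - <<'E'
from h import *
for n,r0,r1,tcp,dz,yaw in(('w4',200.5,349.3,(457.7,-227.2,180.9),63.4,59.17),('w7',197.7,344.8,(484.0,-179.4,193.1),67.,59.48)):
    c=np.load('pics/%s.npy'%n,allow_pickle=True).item();a=np.radians(yaw);X=np.array([-np.sin(a),np.cos(a)])
    z=(tcp[2]-dz+72)/1e3
    q=[fonz(c,274.5,r,z)[:2]*1000 for r in(r0,r1)];print(n,'tool-x of ends rel TCP',[((p-np.array(tcp[:2]))@X).round(1) for p in q])
# refine placed slat 1 and L2 edges in w6 along columns
c=np.load('pics/w6.npy',allow_pickle=True).item();g=cv2.cvtColor(c['image'],cv2.COLOR_RGB2GRAY).astype(int)
f=lambda X:int(80+X/2)
print('L3 slat col390 top rows150-170',g[150:170,f(380):f(400)].mean(1).astype(int),'bot rows245-262',g[245:262,f(382):f(402)].mean(1).astype(int))
print('L2 upper rows155-190 col 450',g[155:190,f(470):f(490)].mean(1).astype(int))
print('L2 lower rows 215-250',g[215:252,f(470):f(490)].mean(1).astype(int))
E
```

```text
w4 tool-x of ends rel TCP [np.float64(42.4), np.float64(-40.8)]
w7 tool-x of ends rel TCP [np.float64(41.3), np.float64(-43.2)]
L3 slat col390 top rows150-170 [190 163 138 151 100  98 156 113  92 153 205 226 221 221 221 221 221 221
 221 221] bot rows245-262 [219 219 219 218 218 218 218 218 218 219 215 228 232 235 239 240 240]
L2 upper rows155-190 col 450 [137 137 137 137 137 139 131 100  90 179 219 224 221 220 218 219 221 224
 222 223 222 216 211 206 209 211 214 218 223 234 239 239 239 240 239]
L2 lower rows 215-250 [144 144 143 144 144 144 144 137 110  95  97 102 165 215 224 222 220 219
 220 222 222 222 221 216 208 207 210 213 217 222 184 163 163 161 194 208
 223]
```

```bash
python3 - <<'E'
from h import *
c=np.load('pics/w6.npy',allow_pickle=True).item()
a=np.radians(59.4);ey=np.array([-np.sin(a),np.cos(a)]);ex=np.array([np.cos(a),np.sin(a)])
y=lambda u,r,z:fonz(c,u,r,z)[:2]@ey*1000
e=[y(320,r,.108) for r in(163.7,183.7,227,244.7)];print('L2 edges',np.round(e,1),'centre',np.mean(e))
s=[y(275,r,.12) for r in(159.3,254.7)];print('L3',np.round(s,1),'ctr rel',np.mean(s)-np.mean(e))
plan()
E
```

```text
L2 edges [-472.1 -489.2 -528.1 -545.1] centre -508.6243370410158
L3 [-466.8 -549. ] ctr rel 0.6961160366126933
t 13.18 pos [ 484.  -179.4  193.1] yaw 59.48 tilt [-0.0027  0.0014] gap 15.7 F [-0.6 -0.2 -3.1]
```

Call:
servo_tool(
  series="0 -0.001 0.06 0 0 0;0 -0.001 0.11 0 0 0;0 -0.001 0.136 0 0 0;0 -0.001 0.136 0 0 0;0 -0.001 0.136 0 0 0",
)

```text
t: 13.8
eef_pos: [0.4856, -0.1813, 0.129]
eef_rot: [0.264, 0.964, 0.0, 0.001]
wrist_force: [0.1, -0.5, 0.5]
finger_gap: 0.0154
gripper_force: 58.7
```

```bash
python3 -c "
from h import *
plan((.48365,-.17985,.1150,59.5))"
```

```text
t 13.8 pos [ 485.6 -181.3  129. ] yaw 59.37 tilt [ 0.0012 -0.0001] gap 15.4 F [ 0.1 -0.5  0.5]
[0.0048 0.0006 0.028 ] [ 0.0003  0.0007 -0.0015] dist mm 14
```

```bash
python3 - <<'E'
from h import *
o=get_obs();c=snap('wrist');np.save('pics/w8.npy',c,allow_pickle=True)
g=cv2.cvtColor(c['image'],cv2.COLOR_RGB2GRAY).astype(int)
print(g[186:206,268:282].mean(1).astype(int),g[338:356,268:282].mean(1).astype(int))
X=R.from_quat(o['eef_rot']).as_matrix()[:2,0];z=o['eef_pos'][2]+.005
q=[((fonz(c,274.5,r,z)-o['eef_pos'])[:2]@X*1000).round(1) for r in(197.7,344.8)];print(q)
c=np.load('pics/w5.npy',allow_pickle=True).item();t=np.array([.457,-.2282]);X=np.array([-np.sin(np.radians(59.37)),np.cos(np.radians(59.37))])
print('slat1',[((fonz(c,274.5,r,.1278)[:2]-t)@X*1000).round(1) for r in(200.5,349.3)])
plan((.4837+.0003,-.1799-.0002,.1150,59.5))
E
```

```text
[113 110 101  97  98  99  97  95  94  95  95 117 156 183 200 209 209 208
 208 207] [218 217 217 218 217 217 214 207 215 225 236 241 238 237 236 236 235 233]
[np.float64(42.6), np.float64(-40.7)]
slat1 [np.float64(42.4), np.float64(-40.8)]
t 13.85 pos [ 485.6 -181.3  129. ] yaw 59.37 tilt [0.0015 0.    ] gap 15.8 F [-0.4 -0.6 -0.5]
[0.004  0.0003 0.028 ] [ 0.0005  0.0008 -0.0014] dist mm 14
```

Call:
servo_tool(
  series="0.001 0.0005 0.01 0 0 0;0.001 0.0005 0.02 0 0 0;0.001 0.0005 0.027 0 0 0;0.001 0.0005 0.027 0 0 0;0.001 0.0005 0.027 0 0 0",
)

```text
t: 14.48
eef_pos: [0.4851, -0.1807, 0.1149]
eef_rot: [0.264, 0.964, 0.0, 0.0]
wrist_force: [-1.9, 0.3, 7.2]
finger_gap: 0.0156
gripper_force: 59.5
```

Call:
servo_tool(
  series="0 0 0 0 0 0;0 0 0 0 0 0;0 0 0 0 0 0",
  grip=-0.38,
)

```text
t: 14.85
eef_pos: [0.4846, -0.1805, 0.1144]
eef_rot: [0.264, 0.965, -0.0, -0.0]
wrist_force: [-0.3, 0.4, 0.4]
finger_gap: 0.0267
gripper_force: 0.0
```

Call:
servo_tool(
  series="0 0 -0.02 0 0 0;0 0 -0.06 0 0 0;0 0 -0.16 0 0 0;0 0 -0.26 0 0 0;0 0 -0.26 0 0 0;0 0 -0.26 0 0 0;0 0 -0.26 0 0 0",
)

```text
t: 15.72
eef_pos: [0.4841, -0.1804, 0.2436]
eef_rot: [0.264, 0.965, -0.0, -0.001]
wrist_force: [-0.1, 0.2, -0.8]
finger_gap: 0.0264
gripper_force: 0.0
```

```bash
cat > tow.py <<'E'
from h import *
import sys
o=get_obs();c=snap('wrist');np.save('pics/%s.npy'%sys.argv[1],c,allow_pickle=True)
for q in blobs(c,(150,60,420,330),(5,140,60),(16,255,255),60,2):
    cx=[fonz(c,*p,.134) for p in q]; u=q.mean(0)
    print('brown',u.round(1),len(q),'T@134',rect(cx),'h@170',(fonz(c,*u,.17)*1000).round(1))
for q in blobs(c,(150,60,420,330),(0,0,170),(179,25,255),300,2):
    (u,v),r=cv2.minEnclosingCircle(q.astype(np.float32));print('white',round(u),round(v),round(r,1),(fonz(c,u,v,.108)*1000).round(1))
plan(*[tuple(map(float,a.split(','))) for a in sys.argv[2:]])
E
python3 tow.py w9 .5422,-.2463,.24,59.4
```

```text
brown [250.2 307.8] 165 T@134 [ 555.9 -248.8   45.4    6.6  -39.5] h@170 [ 534.7 -232.5  170. ]
brown [155.7 292.6] 169 T@134 [ 499.7 -317.3   43.    19.7  -41.1] h@170 [ 485.4 -293.8  170. ]
brown [164.5 208.2] 195 T@134 [ 435.5 -259.4   36.    11.5  -31.6] h@170 [ 432.2 -241.8  170. ]
white 286 314 23.5 [ 595.3 -231.4  108. ]
white 407 253 16.4 [597.  -92.7 108. ]
white 408 220 22.3 [564.7 -79.2 108. ]
white 302 256 84.8 [ 543.4 -184.6  108. ]
white 397 187 12.7 [529.6 -75.3 108. ]
white 402 160 23.2 [508.3 -59.9 108. ]
white 393 133 17.0 [482.7 -57.7 108. ]
white 244 125 25.4 [ 412.6 -168.1  108. ]
white 191 203 109.4 [ 446.2 -245.8  108. ]
white 316 75 104.4 [406.1 -93.4 108. ]
t 15.78 pos [ 484.1 -180.4  243.5] yaw 59.37 tilt [-0.0019  0.    ] gap 26.2 F [ 1.2 -0.7 -0.4]
[-0.167  -0.0542  0.0069] [-0.0006 -0.001  -0.0003] dist mm 88
```

```bash
python3 - <<'E'
from h import *
c=np.load('pics/w9.npy',allow_pickle=True).item();g=cv2.cvtColor(c['image'],cv2.COLOR_RGB2GRAY)
T=np.array(c['cam_to_world']);a=np.radians(59.4);ex=np.array([np.cos(a),np.sin(a),0]);ey=np.array([-np.sin(a),np.cos(a),0]);ax=np.array([.471,-.2035,0])
def px(x,y,z):
    q=T[:3,:3].T@(ax+ex*x+ey*y+[0,0,z]-T[:3,3]);th=np.arctan2(np.hypot(q[0],q[1]),q[2]);k=th/np.hypot(q[0],q[1])
    return c['cx']+c['fx']*q[0]*k,c['cy']+c['fy']*q[1]*k
def prof(xs,ys):
    m=np.array([px(x/1e3,y/1e3,.12) for x,y in zip(xs,ys)],np.float32);return cv2.remap(g,m[:,0],m[:,1],cv2.INTER_LINEAR).ravel()
r=np.arange(-46,47,2)
print('x',list(r))
for y in(-10,0,10): print('along x at y',y,prof(r,0*r+y))
r=np.arange(-50,51,2);print('y',list(r))
for x in(-28,28): print('along y at x',x,prof(0*r+x,r))
print('px of centre',px(0,0,.12),px(.028,-.042,.12),px(-.028,-.042,.12))
E
```

```text
x [np.int64(-46), np.int64(-44), np.int64(-42), np.int64(-40), np.int64(-38), np.int64(-36), np.int64(-34), np.int64(-32), np.int64(-30), np.int64(-28), np.int64(-26), np.int64(-24), np.int64(-22), np.int64(-20), np.int64(-18), np.int64(-16), np.int64(-14), np.int64(-12), np.int64(-10), np.int64(-8), np.int64(-6), np.int64(-4), np.int64(-2), np.int64(0), np.int64(2), np.int64(4), np.int64(6), np.int64(8), np.int64(10), np.int64(12), np.int64(14), np.int64(16), np.int64(18), np.int64(20), np.int64(22), np.int64(24), np.int64(26), np.int64(28), np.int64(30), np.int64(32), np.int64(34), np.int64(36), np.int64(38), np.int64(40), np.int64(42), np.int64(44), np.int64(46)]
along x at y -10 [248 247 242 238 237 229 226 224 224 223 216 209 215 198 125 106 126 140
 139 138 141 140 136 134 136 136 136 133 133 140 144 146 154 225 224 221
 224 223 211 207 215 182 177 201 242 240 238]
along x at y 0 [194 175 175 248 246 228 226 223 226 225 217 210 215 205 124 154 111 143
 141 140 143 143 136 137 137 137 139 132 247 251 248 237 235 224 224 221
 224 222 212 210 217 185 175 178 214 172 251]
along x a
[... 885 characters left out ...]
44), np.int64(46), np.int64(48), np.int64(50)]
along y at x -28 [240 238 236 238 241 227 222 222 222 223 223 223 222 223 223 223 223 222
 223 224 223 224 224 225 225 225 225 225 225 226 225 226 226 226 226 226
 227 226 227 227 227 227 227 227 227 227 211  95 112 147 242]
along y at x 28 [244 244 243 242 240 216 220 220 220 220 221 220 220 221 220 220 221 220
 221 222 223 222 223 223 223 222 222 224 224 224 224 224 224 225 225 225
 225 225 225 225 225 225 225 225 225 226 158 168 107 131 136]
px of centre (np.float64(243.2037881112706), np.float64(206.28165457778775)) (np.float64(275.7884578667184), np.float64(250.95237231586026)) (np.float64(214.27341369575518), np.float64(250.4907521691208))
```

Both third-layer slats read x ≈ −28 and +27.5, y ≈ +0.5, parallel. Next is the handle.

Call:
servo_tool(
  series="-0.08 -0.027 0 0 0 0;-0.167 -0.054 0 0 0 0;-0.167 -0.054 0 0 0 0;-0.167 -0.054 0 0 0 0;-0.167 -0.054 0 0 0 0;-0.167 -0.054 0 0 0 0",
  grip=0,
)

```text
t: 16.52
eef_pos: [0.5428, -0.2455, 0.245]
eef_rot: [0.264, 0.965, 0.001, 0.0]
wrist_force: [0.8, -0.1, 0.6]
finger_gap: 0.0427
gripper_force: 0.0
```

```bash
python3 - <<'E'
from h import *
plan((.5422,-.2463,.24,59.4),(.5422,-.2463,.13,59.4))
c=snap('wrist');np.save('pics/w10.npy',c,allow_pickle=True)
for q in blobs(c,(150,60,420,360),(5,140,60),(16,255,255),30,3):
    (u,v),r=cv2.minEnclosingCircle(q.astype(np.float32));x,y,w,h=cv2.boundingRect(q.astype(np.float32))
    print('brown',u,v,r,(x,y,w,h),'@170',(fonz(c,u,v,.17)*1000).round(1))
    if 250<u<300: print('  extents@170',rect([fonz(c,*p,.17) for p in q]))
h=cv2.cvtColor(c['image'],cv2.COLOR_RGB2HSV)
for o_ in(ct:=snap('top'),):
  for q in blobs(ct,(225,180,255,215),(5,135,60),(15,255,220),8): u=q.mean(0);print('top',(onz(ct,*u,.17)*1000).round(1))
E
```

```text
t 16.52 pos [ 542.8 -245.5  245. ] yaw 59.44 tilt [0.0011 0.0012] gap 42.7 F [ 0.8 -0.1  0.6]
[ 0.0002 -0.0019  0.01  ] [0.001  0.0002 0.0004] dist mm 5
[ 0.0003 -0.0022  0.23  ] [0.001  0.0002 0.0004] dist mm 115
brown 379.83331298828125 304.0 9.88414478302002 (370, 296, 20, 15) @170 [ 648.5 -205.5  170. ]
brown 409.24713134765625 293.01739501953125 16.70477294921875 (398, 278, 22, 30) @170 [ 653.5 -179.1  170. ]
brown 150.0 237.1666717529297 35.16835021972656 (149, 202, 30, 71) @170 [ 503.6 -331.9  170. ]
brown 273.2203369140625 216.5762939453125 19.788131713867188 (258, 197, 28, 40) @170 [ 537.  -242.5  170. ]
  extents@170 [ 536.7 -243.4   29.3   18.8  -33.8]
brown 188.5 108.0271224975586 21.976533889770508 (181, 86, 15, 44) @170 [ 441.8 -252.4  170. ]
top [ 532.9 -248.1  170. ]
```

Call:
servo_tool(
  series="0.001 -0.002 0.06 0 0 0;0.001 -0.002 0.14 0 0 0;0.001 -0.002 0.2 0 0 0;0.001 -0.002 0.228 0 0 0;0.001 -0.002 0.228 0 0 0;0.001 -0.002 0.228 0 0 0",
)

```text
t: 17.38
eef_pos: [0.5425, -0.2473, 0.1318]
eef_rot: [0.264, 0.965, 0.0, 0.001]
wrist_force: [-0.3, -0.4, -0.5]
finger_gap: 0.0428
gripper_force: 0.0
```

Call:
servo_tool(
  series="0 0 0 0 0 0;0 0 0 0 0 0;0 0 0 0 0 0;0 0 0 0 0 0;0 0 0 0 0 0",
  grip=-1,
)

```text
t: 18.0
eef_pos: [0.5424, -0.2473, 0.1317]
eef_rot: [0.264, 0.965, 0.0, 0.001]
wrist_force: [-2.0, 0.0, 6.4]
finger_gap: 0.0198
gripper_force: 58.6
```

```bash
cat > arc.py <<'E'
from h import *
import sys
tot=float(sys.argv[1]);n=int(sys.argv[2]);ax=np.array([.4712,-.2040])
o=get_obs();p=o['eef_pos'];M=R.from_quat(o['eef_rot']).as_matrix();d=p[:2]-ax
print('r',np.hypot(*d)*1000,'handle ang',np.degrees(np.arctan2(d[1],d[0])));plan()
for i in range(1,n+1):
    s=i/n;s=s*s*(3-2*s);a=-np.radians(tot*s);q=np.array([[np.cos(a),-np.sin(a)],[np.sin(a),np.cos(a)]])@d
    s3=M.T@np.r_[ax+q-p[:2],0]/.5;print('%.3f %.3f 0 0 0 %.3f;'%(s3[0],s3[1],tot*s/90),end='')
print()
E
python3 arc.py 30 10
```

```text
r 83.31108597310538 handle ang -31.297696180659575
t 18.0 pos [ 542.4 -247.3  131.7] yaw 59.38 tilt [ 0.0016 -0.0002] gap 19.8 F [-2.   0.   6.4]
0.000 -0.002 0 0 0 0.009;0.000 -0.009 0 0 0 0.035;0.001 -0.019 0 0 0 0.072;0.003 -0.031 0 0 0 0.117;0.006 -0.043 0 0 0 0.167;0.010 -0.055 0 0 0 0.216;0.015 -0.066 0 0 0 0.261;0.019 -0.075 0 0 0 0.299;0.022 -0.081 0 0 0 0.324;0.023 -0.083 0 0 0 0.333;
```

Call:
servo_tool(
  series="0 -0.002 0 0 0 0.009;0 -0.009 0 0 0 0.035;0.001 -0.019 0 0 0 0.072;0.003 -0.031 0 0 0 0.117;0.006 -0.043 0 0 0 0.167;0.01 -0.055 0 0 0 0.216;0.015 -0.066 0 0 0 0.261;0.019 -0.075 0 0 0 0.299;0.022 -0.081 0 0 0 0.324;0.023 -0.083 0 0 0 0.333",
)

```text
t: 19.25
eef_pos: [0.5116, -0.2772, 0.1317]
eef_rot: [0.505, 0.863, 0.0, 0.001]
wrist_force: [0.1, 0.5, 5.6]
finger_gap: 0.0197
gripper_force: 58.8
```

```bash
python3 arc.py 28 10
```

```text
r 83.60524930600832 handle ang -61.09191928415832
t 19.25 pos [ 511.6 -277.2  131.7] yaw 29.37 tilt [ 0.0022 -0.0004] gap 19.7 F [0.1 0.5 5.6]
0.000 -0.002 0 0 0 0.009;0.000 -0.008 0 0 0 0.032;0.001 -0.018 0 0 0 0.067;0.003 -0.029 0 0 0 0.110;0.005 -0.040 0 0 0 0.156;0.009 -0.052 0 0 0 0.202;0.013 -0.062 0 0 0 0.244;0.016 -0.071 0 0 0 0.279;0.019 -0.076 0 0 0 0.302;0.020 -0.078 0 0 0 0.311;
```

Low forces; it tracks well.

Call:
servo_tool(
  series="0 -0.002 0 0 0 0.009;0 -0.008 0 0 0 0.032;0.001 -0.018 0 0 0 0.067;0.003 -0.029 0 0 0 0.11;0.005 -0.04 0 0 0 0.156;0.009 -0.052 0 0 0 0.202;0.013 -0.062 0 0 0 0.244;0.016 -0.071 0 0 0 0.279;0.019 -0.076 0 0 0 0.302;0.02 -0.078 0 0 0 0.311",
)

```text
t: 20.5
eef_pos: [0.473, -0.2875, 0.1317]
eef_rot: [0.698, 0.716, 0.001, 0.001]
wrist_force: [1.5, 0.5, 5.9]
finger_gap: 0.0197
gripper_force: 58.8
```

```bash
python3 arc.py 4 3; python3 - <<'E'
from h import *
c=snap('wrist');np.save('pics/w11.npy',c,allow_pickle=True)
ct=snap('top');np.save('pics/t11.npy',ct,allow_pickle=True)
T=np.array(c['cam_to_world'])
def px(p):
    q=T[:3,:3].T@(np.array(p)-T[:3,3]);th=np.arctan2(np.hypot(q[0],q[1]),q[2]);k=th/np.hypot(q[0],q[1]);return c['cx']+c['fx']*q[0]*k,c['cy']+c['fy']*q[1]*k
# rectify: table-level patch round the tongue (z=.01), rows x 345..400, cols y
for nm,cc,fn in(('wrist',c,px),('top',ct,lambda p:proj(ct,p))):
    xs=np.arange(.342,.392,.004);ys=np.arange(-.238,-.165,.003)
    m=np.array([[fn((x,y,.01)) for y in ys] for x in xs],np.float32)
    print(nm,'tip px',np.round(fn((.352,-.2,.01))));print(cv2.remap(cv2.cvtColor(cc['image'],cv2.COLOR_RGB2GRAY),m[...,0],m[...,1],cv2.INTER_LINEAR))
for q in blobs(c,(60,20,300,300),(5,140,60),(16,255,255),60,2): print('T wrist',q.mean(0),rect([fonz(c,*p,.134) for p in q]))
for q in blobs(ct,(175,185,275,290),(5,135,70),(15,255,230),8): print('top',q.mean(0),rect([onz(ct,*p,.134) for p in q]))
E
```

```text
r 83.54210842523742 handle ang -88.75251590396465
t 20.5 pos [ 473.  -287.5  131.7] yaw 1.4 tilt [ 0.0026 -0.0005] gap 19.7 F [1.5 0.5 5.9]
0.000 -0.003 0 0 0 0.012;0.000 -0.009 0 0 0 0.033;0.000 -0.012 0 0 0 0.044;
wrist tip px [135. 105.]
[[ 26 147 143 142 142 143 142 143 142 144 142 143 142 142 141 141 142 142
  141 142 141 143 133  66  66]
 [ 62 157 148 147 147 147 148 147 149 148 149 148 148 148 146 147 146 146
  147 146 145 146 140  64  65]
 [208 144 140 141 142 141 142 141 142 141 141 142 142 142 142 143 142 142
  143 143 143 138 136  65  66]
 [220 118 119 120 120 120 118 120 121 121 121 121 121 122 123 122 122 121
  122 122 123 123 110  67  66]
 [232 136  94  92  93  92  93  92  93  92  91  91  91  92  89  91  90  90
   89  89  88  88 162  65  66]
 [243 252 252 251 252 251 249 249 236 154 122 134 140 138 168 169 169 167
  166 166 165 164 163  63  68]
 [244 252 251 251 250 249 249 248 252 159 120 133 138 140 166 167 166 167
  168 166 167 167 166 171 115]
 [234 253 252 252 251 251 250 249 247 161 165 161 166 169 167 169 167 167
  167 167 168 170 170 203 203]
 [209 253 254 253 2
[... 1341 characters left out ...]
132 138 140 142 146 148 148]
 [151 151 151 152 154 153 151 150  85  70  73  82  97 104 108 123 130 135
  139 142 145 147 148 152 153]
 [154 151 149 145 153 151 146 150 123 105 106 105 107 107 127 134 139 141
  143 147 150 151 152 154 155]
 [155 152 160 164 169 171 149  99  94 101 105 115 106 118 137 140 144 145
  148 150 151 153 155 156 158]
 [166 170 171 171 164 109  70 101 104 110 120 112 107 135 142 146 148 150
  151 154 155 156 158 159 160]
 [174 175 174 171 128  96 103 106 123 128 121 115 120 143 147 149 150 153
  154 156 158 159 160 161 163]]
T wrist [275.05267559 281.85200669] [ 472.3 -286.8   25.    23.3  -88.7]
T wrist [132.07075472 109.11927224] [ 405.5 -205.    35.2   12.1  -89.3]
```

The jar now hides the pointer, so I'll measure the tongue in earlier unobstructed frames (w3, w6, w9, top0), relative to the disc centre in the same frame.

```bash
python3 - <<'E'
from h import *
def mk(c,fish):
    T=np.array(c['cam_to_world'])
    def px(p):
        if not fish: return proj(c,p)
        q=T[:3,:3].T@(np.array(p)-T[:3,3]);th=np.arctan2(np.hypot(q[0],q[1]),q[2]);k=th/np.hypot(q[0],q[1]);return c['cx']+c['fx']*q[0]*k,c['cy']+c['fy']*q[1]*k
    return px
for n in('top0','w3','w6','w9'):
    c=np.load('pics/%s.npy'%n,allow_pickle=True).item();px=mk(c,n!='top0')
    hsv=cv2.cvtColor(c['image'],cv2.COLOR_RGB2HSV);g=cv2.cvtColor(c['image'],cv2.COLOR_RGB2GRAY)
    samp=lambda im,P:cv2.remap(im,*[np.array([px(p) for p in P],np.float32)[:,i].reshape(1,-1) for i in(0,1)],cv2.INTER_LINEAR)[0]
    # disc edge: along radial rays, last point where saturation drops (wood -> grey table)
    c0=np.array([.4715,-.204]);E=[]
    for a in np.radians(np.arange(0,360,6)):
        r=np.arange(.080,.110,.0005);s=samp(hsv,[(c0[0]+k*np.cos(a),c0[1]+k*np.sin(a),.026) for k in r])
        sat=s[:,1].astype(float);i=np.argmin(np.diff(cv2.blur(sat.reshape(1,-1),(5,1))[0]))
        if sat[:max(i-3,1)].mean()>80 and sat[i+4:i+14].mean()<55: E.append([c0[0]+r[i]*np.cos(a),c0[1]+r[i]*np.sin(a)])
    q=np.array(E)*1000
    for _ in range(3):
        s=np.linalg.lstsq(np.c_[2*q,np.ones(len(q))],(q**2).sum(1),rcond=None)[0];rad=np.sqrt(s[2]+s[0]**2+s[1]**2);e=abs(np.hypot(*(q-s[:2]).T)-rad);q=q[e<max(1.5,2*np.median(e))]
    print(n,'disc',s[:2].round(1),'r',rad.round(1),'n',len(q))
    xs=np.arange(.346,.374,.004);ys=np.arange(-.222,-.177,.0025)
    print(np.array([samp(g,[(x,y,.01) for y in ys]) for x in xs]))
E
```

```text
top0 disc [ 471.  -205.3] r 93.9 n 37
[[ 85  76  68  55  50  46  47  75 112 142 179 204 219 229 232 234 232 219
  198]
 [142 135 128 117 109 103  78  66  82 167 205 204 215 225 212 217 215 198
  195]
 [157 153 151 148 146 145 137 101  80  81  82 121 140 132 131 171 180 181
  184]
 [158 158 160 160 157 127  89  75  71  72  74  80  86 109 133 133 130 124
  142]
 [155 155 156 144 104  79  72  72  73  72  71  71  80 127 154 149 147 141
  137]
 [154 156 153 112  77  81  92  93  86  81  73  69  62  83 100 122 158 154
  150]
 [159 158 154 107  76  76  80  93  89  85  75  71  62  80  80 113 160 157
  157]
 [162 162 158 109  76  77  74  75  74  74  73  72  61  79  81 116 162 159
  160]]
w3 disc [ 470.4 -203.9] r 93.7 n 23
[[181 174 167 142 118 161 165 137  73  66 104 101  72  64 100 101  83  57
   57]
 [183 170 156 123 128 122 106  98  66  65 109  75  67  77 104 104  68  54
   24]
 [207 205 201 197 188 182 168 137  98  91  80  72  68  76  74  64  54  47
   25]
 [208 208 207 206 207 207 161 103 101  98 101 103 110 163 118  87  59  33
  102]
 [205 203 204 205 202 110 102 101 102 105  99  99  95
[... 1026 characters left out ...]
 154 192 191 187 180 178 173 170 156 135
  133]
 [220 214 208 200 185 164 153 176 134 188 191 188 179 175 174 169 153 139
  134]
 [229 228 226 223 222 220 217 216 143 115 178 175 130 172 162 165 150 143
  135]
 [227 226 225 225 227 230 187 123 119 116 120 108 129 129 174 208 196 182
  157]
 [225 223 221 222 221 126 123 120 118 122 116 118 107 120 137 234 223 221
  216]
 [227 224 221 224 192 126 148 166 159 137 135 119 108  70 130 127 169 228
  225]
 [229 227 225 224 193 126 123 126 148 144 119 118 110  66 132 127 148 230
  226]
 [229 228 228 220 187 128 120 120 123 128 130 120 105  66 131 127 146 231
  228]]<stdin>:17: RuntimeWarning: Mean of empty slice.
  ret = ret.dtype.type(ret / rcount)
```

Tongue centreline from all frames is y ≈ −0.2008 against an axis at y ≈ −0.204. That puts the foot at about −1.8°, and the table is now at about +1.25°, so it needs about 3.1° more.

```bash
python3 arc.py 3.1 3
```

```text
r 83.53519245021513 handle ang -88.80808375547943
t 20.6 pos [ 472.9 -287.5  131.7] yaw 1.42 tilt [ 0.0023 -0.0004] gap 19.6 F [0.4 1.4 6.9]
0.000 -0.002 0 0 0 0.009;0.000 -0.007 0 0 0 0.026;0.000 -0.009 0 0 0 0.034;
```

Call:
servo_tool(
  series="0 -0.002 0 0 0 0.009;0 -0.007 0 0 0 0.026;0 -0.009 0 0 0 0.034;0 -0.009 0 0 0 0.034;0 -0.009 0 0 0 0.034;0 -0.009 0 0 0 0.034",
)

```text
t: 21.35
eef_pos: [0.4686, -0.2875, 0.1317]
eef_rot: [0.717, 0.697, 0.001, 0.001]
wrist_force: [0.8, 1.3, 7.7]
finger_gap: 0.0203
gripper_force: 58.9
```

```bash
python3 - <<'E'
from h import *
plan()
c=snap('wrist');np.save('pics/w12.npy',c,allow_pickle=True);T=np.array(c['cam_to_world']);g=cv2.cvtColor(c['image'],cv2.COLOR_RGB2GRAY)
for q in blobs(c,(60,20,300,300),(5,140,60),(16,255,255),60,2): print('T',rect([fonz(c,*p,.134) for p in q]))
def px(p):
    q=T[:3,:3].T@(np.array(p)-T[:3,3]);th=np.arctan2(np.hypot(q[0],q[1]),q[2]);k=th/np.hypot(q[0],q[1]);return c['cx']+c['fx']*q[0]*k,c['cy']+c['fy']*q[1]*k
a=np.radians(-1.8);ex=np.array([np.cos(a),np.sin(a),0]);ey=np.array([-np.sin(a),np.cos(a),0]);ax=np.array([.4708,-.2038,0])
def prof(xs,ys):
    m=np.array([px(ax+ex*x/1e3+ey*y/1e3+[0,0,.12]) for x,y in zip(xs,ys)],np.float32);return cv2.remap(g,m[:,0],m[:,1],cv2.INTER_LINEAR).ravel()
r=np.arange(-46,47,2)
for y in(-12,0,12): print('x@y',y,prof(r,0*r+y))
r=np.arange(-50,51,2)
for x in(-34,-28,-22,22,28,34): print('y@x',x,prof(0*r+x,r))
# caps (white circles) seen in the view
for q in blobs(c,(60,0,480,300),(0,0,175),(179,30,255),300,2):
    (u,v),rr=cv2.minEnclosingCircle(q.astype(np.float32))
    if 20<rr<45: print('white',round(u),round(v),round(rr,1),(fonz(c,u,v,.108)*1000).round(1))
E
```

```text
t 21.35 pos [ 468.6 -287.5  131.7] yaw -1.61 tilt [ 0.0023 -0.0001] gap 20.3 F [0.8 1.3 7.7]
T [ 467.8 -286.7   25.    23.3   88.3]
T [ 405.6 -201.5   35.3   12.2   88. ]
x@y -12 [157 145 167 136  98 100 129 126 129 134 178 196 201 203 116 121 164 128
 129 132 130 127 129 130 129 128 127 129 133 135 136  82  89 114 129 126
 129 128 121 116 121 130 125 152 148 108 117]
x@y 0 [182 169 112 114 129 104 129 126 129 129 124 116 121 129 116 114 161 133
 131 133 130 133 130 129 130 125 132 246 233 231 233  89  85 118 129 127
 130 130 123 119 122 132 123 111 112 140 243]
x@y 12 [128 104  79  66  20 141 213 161 146 129 125 116 123 130 117  89 131 203
 128 132 131 137 138 138 135 134 123 118 123 135 137  85  82 119 129 127
 132 131 123 119 125 140  24  40  63  70 116]
y@x -34 [221 232 229 229 229 118 128 128 128 129 128 129 128 129 130 129 129 129
 130 129 129 129 129 129 129 129 129 129 130 130 207 213 213 211 211 211
 212 211 210 211 211 210 210 210 210 210 157 165 160 140 137]
y@x -28 [236 223 224 225 226 118 127 127 127 127 127 128 129 128 128 128 129 128
 128 134 162 213 212 126 128 129 12
[... 260 characters left out ...]
16 205 204 205 205 204 205 205 205 147 121 153 152 153]
y@x 22 [234 233 233 234 235 126 129 129 130 129 129 128 129 129 129 129 129 129
 129 129 129 130 131 130 129 129 129 130 129 130 129 129 129 130 129 130
 130 130 130 129 129 129 129 129 129 128 147 154 155 154 154]
y@x 28 [236 236 236 236 237 124 128 127 127 126 127 128 128 128 127 128 128 128
 128 128 129 129 130 131 131 130 130 130 132 131 131 131 132 131 131 131
 132 131 131 131 131 132 132 132 132 133 130 158 158 157 146]
y@x 34 [232 233 230 230 232 113 116 118 116 118 118 118 117 200 200 177 120 121
 121 121 121 122 121 121 121 122 123 123 124 124 124 125 125 126 125 126
 127 127 127 127 128 127 128 129 128 128 128 154 150 142 141]
```

```bash
python3 -c "
from rig import finish_job
print(finish_job())"
```

```text
the job is handed in; nothing more can be done
None
```

The job is handed in: both loose slats are on the tower as its third layer, within about 1 mm of their places. The T-grip jar is turned to the front, in line with the pointer to roughly half a degree by my measurements, and the gripper is still holding the handle.

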